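# Close two denture flasks, the oblong one first

### The arm

A 7-joint arm with a two-finger parallel gripper is mounted at the origin on a cart in front of the work surface, level with it; the furniture and walls round the work are solid. World frame = base frame: x ahead of the robot, y to its left, z up, the work surface at z = 0. Lengths are in m, angles in rad, forces in N, time in s.
With the tool pointing down it reaches from about 0.4 to 0.925 m from the base axis. Payload 4.1 kg.
Tool frame: the origin (TCP) lies at the very end of the fingers, on their centre line; the grasp point (between the pads) lies 19 mm behind it; z points along the fingers, y is the line along which they close (so a half turn about z gives the same grasp; the last joint's range is limited). The gripper opens to 85 mm and grips with 20 to 120 N. Pads are 22 mm wide; open, the fingers measure 114 mm over their backs; the gripper's body (76 mm by 85 mm) begins 54 mm behind the grasp point. The pads swing forward as they close: fully open they stand 13 mm farther back than shut.
Start: joints at [-1.366, 0.398, 0.045, 1.537, -0.019, 1.207, -0.051], TCP at [0.194, 0.62, 0.208] pointing down, gripper open.
Joint ranges: [-2.82, 2.82], [-0.49, 2.23], [-1.37, 1.46], [0, 2.46], [-1.36, 4.5], [0.23, 2], [-2.94, 2.94]. Speed limits (rad/s): [2.57, 2.57, 3.14, 3.14, 3.14, 3.14, 3.14].

### API

Orientations are given as a rotation vector (axis times angle).
In Python, from bench import r gives the robot as it stands. The module is installed in compiled form; this text tells all that it offers.
- The arm moves only by the shell command python3 -m jog 'ROWS' [FORCE]. ROWS is JSON, a list of rows, each a list of 3 entries, a list of its own where there are three numbers: the shift along the world's x, y, z in cm, then the turn, a rotation vector about the world's x, y, z in rad, then the opening, from 0 (shut) to 1 (fully open). In form: [[[tx, ty, tz], [ax, ay, az], grip], ...]. A call has 1 to 12 rows; each row shifts and turns the commanded pose from where the row before left it; what a row does not reach is not made up. A row lasts 1/12 s, in which the tool goes at most 41.7 mm and 7.16 degrees, less where a joint would pass 70% of its speed; a pose out of reach is approached as far as the arm can. A call is refused whole if a number of a shift passes 4.17 or a number of a turn 0.125, either way. A call with a gripper value outside its range is refused whole. The fingers move at their own pace and stop on an object; FORCE is the grip in N (left out, the last holds). Time passes only in rows, so rows that do not move let the fingers close. It gives the time, the measured TCP pose, the force, the opening and the grip force at its end, in the units of the state.
- r.get_state(): the state, without advancing time (a new reading comes with each control period).
- r.get_image(name): name is "scene" or "top" or "wrist"; returns a dict with "image" (420x560x3 uint8, blue, green, red), "fx", "fy", "cx", "cy" (pixels), "T" (4x4, takes a point from camera to world coordinates). Camera axes: x right, y up, looking along -z (the intrinsics and any distortion apply to the point x, -y, -z); pixel columns grow to the right and rows downward; lengths in m; the calibration is good to about 2 mm. A picture is of the moment at which its call begins. There is no depth.
- r.finish_job(): hands the job in; it is judged then, once.
The state is a dict: "time": time; "joint_positions": joint angles; "joint_vel": joint speeds; "effort": joint torques, N m; "position": TCP position; "eef_rot": TCP orientation; "force": force on the tool from outside, world axes, zero at the start; "ft_torque": the same for the moment, N m; "grip_width": finger opening in m; "grasp_force": force on a finger pad.
Only numpy, scipy, OpenCV 4.12 (cv2) and the standard library are available. Lean on these libraries where they do the work, as an engineer would, in place of code of your own. Each camera call takes 0.05 s, during which the arm holds its last target. There are 200 camera calls.

### The job

Close the two brass denture flasks, the oblong one completely before the round one: on each plaster-filled base first set its matching open ring down over the raised step, then put its matching lid on the ring, everything seated flat all round and the lids knob up. Do not disturb the white plaster cast that stands between the bases.

Things in the scene. Friction and masses are not known exactly. Their poses are not given: they have to be found in the camera images.
- base_oblong: Oblong flask base: solid brass block 60 (x) x 76 (y) x 18 mm, fixed to the worktop; centred on top a step 43 x 59 mm, 4 mm high, bearing white plaster with tooth stumps (up to 29 mm above the worktop). Origin: centre of its underside; z up, y along its long side.
- base_round: Round flask base: solid brass disc 64 mm in diameter, 18 mm high, fixed to the worktop; centred on top a round step 47 mm in diameter, 4 mm high, bearing white plaster with tooth stumps (up to 29 mm above the worktop). Origin: centre of its underside; z up.
- ring_oblong: Oblong flask ring: loose brass rectangular frame open above and below, outside 60 (x) x 76 (y) mm, 24 mm high, walls 5 mm; 3.5 mm play on each side of the base's step; fits after a half turn too. About 0.16 kg. Origin: centre of its underside; z up, y along its long side. Seated, its origin is 18 mm above the base's.
- ring_round: Round flask ring: loose brass tube open above and below, outside diameter 64 mm, 24 mm high, walls 5 mm; 3.5 mm play all round the base's step. About 0.15 kg. Origin: centre of its underside; z up. Seated, its origin is 18 mm above the base's.
- lid_oblong: Oblong flask lid: loose brass plate 60 (x) x 76 (y) mm, starts knob up. Origin: centre of its underside; from there up: plug 43 x 59 mm (z 0 to 4 mm; 3.5 mm play per side in the ring), plate (4 to 9), bar grip 20 (x) x 44 (y) mm (9 to 29). y along its long side; fits after a half turn too. About 0.15 kg. Seated, its origin is 20 mm above the ring's.
- lid_round: Round flask lid: loose brass disc, 64 mm diameter, starts knob up. Origin: centre of its underside; from there up: plug 47 mm diameter (z 0 to 4 mm; 3.5 mm play all round in the ring), disc (4 to 9), cylindrical knob 22 mm diameter (9 to 29). z up. About 0.13 kg. Seated, its origin is 20 mm above the ring's.
- cast_white: White plaster cast of a dental arch, about 62 x 70 x 29 mm, standing loose between the two bases; a bystander to be left alone. Origin: centre of its underside; z up.
- steam_cleaner: Tall white machine with a blue tank lid, fixed behind the cast, never to be handled: an obstacle about 0.20 m wide (left to right), 0.26 m deep and 0.24 m high, so pass in front of it or above. Origin: about the centre of its underside. To its right stands an open grey steel tray, walls 86 mm high.

How it is judged:
By the outcome, as a careful person would: the job done as asked, in the order asked, and still so for the second after the job is handed in, with the robot touching nothing.
It also fails if it takes over 112 s, if anything falls off the work surface, if the arm or the gripper's body presses on something with over 40 N, if the wrist force passes 120 N, or if a joint passes its speed limit or range.

## Working session

There is one attempt and no reset: what is moved stays moved. The work goes in short steps, Python scripts to look and compute and a shell command to move; the robot and the scene stay as the last step left them, time stands still between calls to the robot, and variables do not carry over. Pictures are saved under pics/ and viewed, at most 14 in all, crops included, and the job is handed in when it is done.

```bash
mkdir -p pics; cat > h.py <<'E'
from bench import r
import cv2, numpy as np, json
def snap(cam,name):
    d=r.get_image(cam); im=np.asarray(d["image"]); cv2.imwrite(f"pics/{name}.png",im)
    np.savez(f"pics/{name}.npz",im=im,T=np.asarray(d["T"]),k=[d["fx"],d["fy"],d["cx"],d["cy"]],extra=str({k:v for k,v in d.items() if k not in("image","T")}))
    return d
def load(name): return np.load(f"pics/{name}.npz")
def ray(d,u,v,z):
    fx,fy,cx,cy=d["k"]; T=d["T"]
    c=np.array([(u-cx)/fx,-(v-cy)/fy,-1.]); w=T[:3,:3]@c; o=T[:3,3]
    return o+w*(z-o[2])/w[2]
def proj(d,p):
    fx,fy,cx,cy=d["k"]; T=d["T"]; c=T[:3,:3].T@(np.asarray(p)-T[:3,3])
    return cx+fx*c[0]/-c[2], cy-fy*c[1]/-c[2]
E
python3 - <<'E'
from h import *
for c in("top","scene"):
    d=snap(c,c+"0"); print(c,{k:v for k,v in d.items() if k!="image"})
a=[cv2.imread(f"pics/{c}0.png") for c in("top",)]
cv2.imwrite("pics/topbig.png",cv2.resize(a[0],(800,600)))
s=r.get_state(); print(s["position"],s["eef_rot"],s["grip_width"],s["time"])
E
```

```text
top {'fx': 465.02390527147736, 'fy': 465.02390527147736, 'cx': 284.45649956563284, 'cy': 209.71983116672584, 'T': array([[-0.01657405,  0.9963285 , -0.08399292,  0.47504254],
       [-0.99971642, -0.01507644,  0.01843327,  0.04348759],
       [ 0.01709927,  0.08427462,  0.99629584,  1.14742429],
       [ 0.        ,  0.        ,  0.        ,  1.        ]])}
scene {'fx': 472.1398896915891, 'fy': 472.1398896915891, 'cx': 279.8117873439576, 'cy': 202.89272849816, 'T': array([[ 0.68706259,  0.5259328 , -0.5013379 , -0.00295593],
       [-0.72653364,  0.50647207, -0.46436507, -0.4809715 ],
       [ 0.00968882,  0.68328672,  0.73008588,  0.8313862 ],
       [ 0.        ,  0.        ,  0.        ,  1.        ]])}
[0.19427736 0.61965878 0.2069879 ] [-4.75173759e-01 -3.10533353e+00  2.70588452e-03] 0.08516261168619134 0.1
```

View pics/topbig.png

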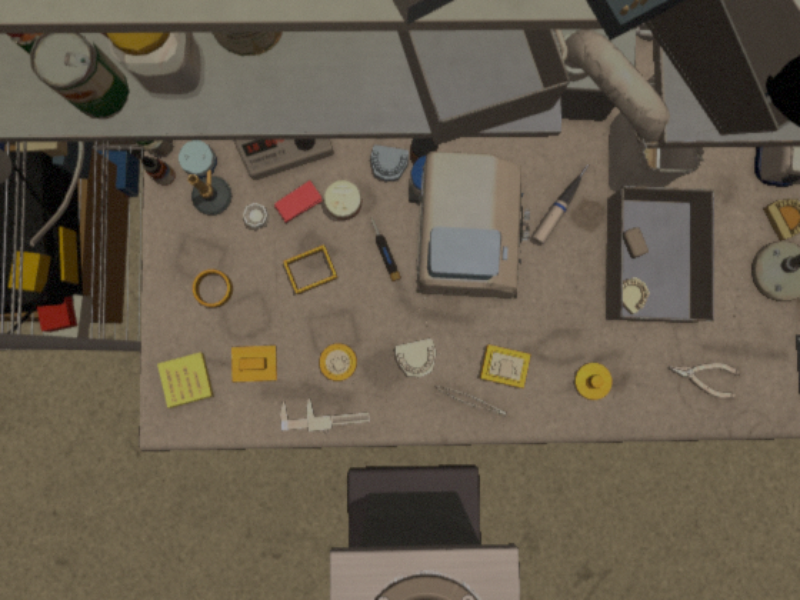

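View pics/scene0.png

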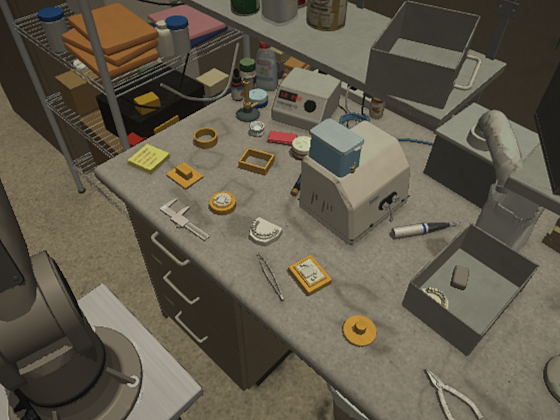

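The top view (800 px wide) shows the round ring at (211,288), the oblong ring (310,269), the oblong lid (254,364), the round base (338,362), the cast (415,357), the oblong base (506,366) and the round lid (593,381). The cleaner is behind the cast, at (470,225).

```bash
python3 - <<'E'
from h import *
for cam in("top0","scene0"):
    d=load(cam); im=d["im"]; hsv=cv2.cvtColor(im,cv2.COLOR_BGR2HSV)
    m=cv2.inRange(hsv,(10,120,60),(32,255,255)); m=cv2.morphologyEx(m,cv2.MORPH_CLOSE,np.ones((3,3)))
    cs,_=cv2.findContours(m,cv2.RETR_EXTERNAL,cv2.CHAIN_APPROX_NONE)
    for c in cs:
        if cv2.contourArea(c)<200: continue
        (u,v),sz,_=cv2.minAreaRect(c)
        if cam=="top0" and not(140<v<300 and u>105): continue
        out=f"{cam} px {u:.0f},{v:.0f} sz {sz[0]:.0f}x{sz[1]:.0f} "
        for z in(.009,.018,.024):
            P=np.array([ray(d,p[0][0]+.0,p[0][1]+.0,z)[:2] for p in c]).astype(np.float32)
            (x,y),(w,h),a=cv2.minAreaRect(P*1000); out+=f"| z{z*1000:.0f}: {x:.1f},{y:.1f} {w:.1f}x{h:.1f} a{a:.0f} "
        print(out)
    dd=im.copy()
E
```

```text
top0 px 415,266 sz 25x26 | z9: 427.0,-294.3 64.1x60.7 a89 | z18: 427.4,-291.7 63.6x60.2 a89 | z24: 427.7,-289.9 63.2x59.9 a89 
top0 px 129,266 sz 32x33 | z9: 441.2,399.7 77.2x78.5 a14 | z18: 441.5,396.8 76.6x77.8 a14 | z24: 441.7,395.0 76.2x77.4 a14 
top0 px 178,254 sz 25x31 | z9: 466.3,283.9 60.4x75.0 a0 | z18: 466.4,282.0 59.9x74.5 a0 | z24: 466.4,280.7 59.6x74.1 a0 
top0 px 353,256 sz 32x25 | z9: 455.2,-143.7 78.3x60.8 a77 | z18: 455.4,-142.3 77.7x60.3 a77 | z24: 455.5,-141.3 77.3x60.0 a77 
top0 px 236,253 sz 26x26 | z9: 467.2,142.1 63.2x63.0 a89 | z18: 467.2,141.3 62.7x62.5 a89 | z24: 467.3,140.8 62.4x62.2 a89 
top0 px 148,201 sz 26x27 | z9: 597.5,355.0 64.4x65.8 a0 | z18: 596.5,352.6 63.9x65.3 a0 | z24: 595.9,350.9 63.5x65.0 a0 
top0 px 217,188 sz 25x32 | z9: 627.0,188.3 63.3x77.6 a22 | z18: 625.8,187.2 62.8x77.0 a22 | z24: 625.0,186.4 62.5x76.6 a22 
scene0 px 359,330 sz 33x30 | z9: 426.2,-295.2 62.7x63.0 a44 | z18: 421.5,-297.2 62.0x62.3 a44 | z24: 418.4,-298.5 61.6x61.9 a44 
scene0 px 310,274 sz 39x29 | z9: 455.8,-142.6 83.2x65.7 a76 | z18: 450.8,-146.3 82.3x65.0 a76 | z24: 44
[... 471 characters left out ...]
9,388.0 84.7x84.6 a14 | z24: 431.7,381.6 84.1x83.9 a14 
scene0 px 205,138 sz 21x23 | z9: 598.7,357.5 91.0x61.7 a54 | z18: 592.2,348.4 90.0x61.0 a54 | z24: 587.8,342.3 89.4x60.5 a54 
scene0 px 147,103 sz 18x25 | z9: 585.7,607.0 91.1x78.2 a81 | z18: 579.3,595.1 90.1x77.3 a81 | z24: 575.0,587.2 89.4x76.7 a81 
scene0 px 294,65 sz 17x30 | z9: 1029.5,439.2 93.4x114.2 a76 | z18: 1018.2,429.2 92.4x113.0 a76 | z24: 1010.7,422.5 91.7x112.1 a76 
scene0 px 81,89 sz 145x43 | z9: 521.9,891.7 869.8x131.8 a66 | z18: 516.2,876.7 860.3x130.3 a66 | z24: 512.3,866.7 853.9x129.4 a66 
scene0 px 128,35 sz 70x58 | z9: 787.7,1004.6 528.5x200.0 a65 | z18: 779.1,988.4 522.7x197.8 a65 | z24: 773.3,977.5 518.9x196.4 a65
```

```bash
python3 -m jog '[[[2.7,-2.7,0],[0,0,-0.055],1],[[2.7,-2.7,0],[0,0,-0.055],1],[[2.7,-2.7,0],[0,0,-0.055],1],[[2.7,-2.7,0],[0,0,-0.055],1],[[2.7,-2.7,0],[0,0,-0.055],1],[[2.7,-2.7,0],[0,0,-0.055],1],[[2.7,-2.7,0],[0,0,-0.055],1],[[2.7,-2.7,0],[0,0,-0.055],1]]'; python3 -m jog '[[[2.7,-2.7,0],[0,0,-0.055],1],[[2.7,-2.7,0],[0,0,-0.055],1],[[2.7,-2.7,0],[0,0,-0.055],1],[[2.7,-2.7,0],[0,0,-0.055],1],[[2.7,-2.7,0],[0,0,-0.055],1],[[2.7,-2.7,0],[0,0,-0.055],1],[[1.5,-1.5,0],[0,0,-0.055],1],[[1,-1,0],[0,0,-0.055],1],[[0,0,0],[0,0,0],1],[[0,0,0],[0,0,0],1]]'
python3 - <<'E'
from h import *
d=snap("wrist","w1"); print(d["T"],d["fx"],d["cx"],d["cy"])
s=r.get_state(); print(s["position"],s["eef_rot"],s["force"],s["joint_positions"])
D=load("w1"); print(proj(D,[.6265,.188,.024]))
E
```

```text
time: 0.77
position: [0.4112, 0.4025, 0.2076]
eef_rot: [-1.145, -2.925, 0.001]
force: [-0.1, 0.2, 0.5]
grip_width: 0.0854
grasp_force: 0.0
time: 1.6
position: [0.5969, 0.2177, 0.2074]
eef_rot: [-1.752, -2.606, 0.001]
force: [-0.3, 0.7, 0.1]
grip_width: 0.0852
grasp_force: 0.0
[[ 0.92513096 -0.36172799 -0.11526303  0.56751632]
 [ 0.37964413  0.88006032  0.28524406  0.29234878]
 [-0.00174234 -0.30764704  0.95149896  0.37515566]
 [ 0.          0.          0.          1.        ]] 294.58217417477675 277.87909493702995 212.13122477175182
[0.59618038 0.21910543 0.20741778] [-1.74819221e+00 -2.60787018e+00  1.83038719e-04] [-0.65615183  0.94079419 -0.21708005] [-0.73362731  0.4000071   0.42608917  1.5825195  -0.17531903  1.1981314
  0.11666705]
(np.float64(290.2477078089637), np.float64(216.2137651509371))
```

View pics/w1.png

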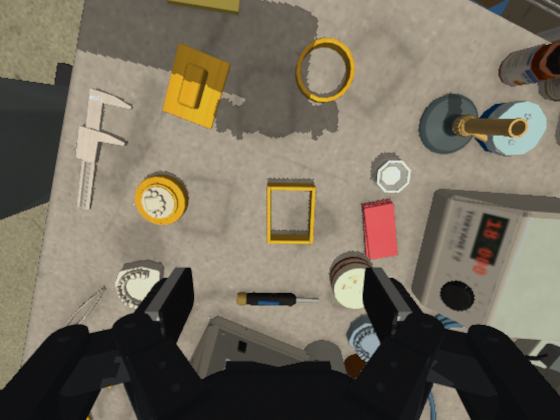

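The wrist view shows the oblong ring, square to the fingers, at (291,213). The round base is at (160,200), the oblong lid at (196,85) and the round ring at (325,70). There is room on both sides of the oblong ring for the fingers.

```bash
cat >> h.py <<'E'
def brass(name,hs,lo=400):
    d=load(name); im=d["im"]; hsv=cv2.cvtColor(im,cv2.COLOR_BGR2HSV)
    m=cv2.inRange(hsv,(10,120,50),(32,255,255))
    cs,_=cv2.findContours(m,cv2.RETR_CCOMP,cv2.CHAIN_APPROX_NONE)
    for c in cs:
        if cv2.contourArea(c)<lo: continue
        (u,v),sz,_=cv2.minAreaRect(c); o=f"{name} px {u:.0f},{v:.0f} "
        for z in hs:
            P=np.array([ray(d,p[0][0],p[0][1],z)[:2]*1000 for p in c]).astype(np.float32)
            (x,y),(w,h),a=cv2.minAreaRect(P); o+=f"|z{z*1000:.0f}: {x:.1f},{y:.1f} {w:.1f}x{h:.1f} a{a:.1f} "
        print(o)
E
python3 - <<'E'
from h import *
brass("w1",(.005,.012,.024))
s=r.get_state(); from scipy.spatial.transform import Rotation as R
y=R.from_rotvec(s["eef_rot"]).as_matrix()[:,1]; print(np.degrees(np.arctan2(y[1],y[0])))
E
```

```text
w1 px 291,213 |z5: 628.9,185.4 62.4x84.2 a21.7 |z12: 627.7,187.4 61.2x82.6 a21.7 |z24: 625.7,190.8 59.2x79.9 a21.7 
w1 px 290,212 |z5: 627.3,186.9 52.7x63.7 a21.8 |z12: 626.2,188.9 51.7x62.5 a21.8 |z24: 624.3,192.3 50.0x60.4 a21.8 
w1 px 161,199 |z5: 465.0,138.8 67.7x68.4 a15.8 |z12: 467.0,141.7 66.5x67.1 a15.8 |z24: 470.3,146.7 64.3x64.8 a15.8 
w1 px 158,203 |z5: 461.8,133.4 44.3x44.3 a63.0 |z12: 463.8,136.4 43.4x43.4 a63.0 |z24: 467.2,141.6 42.0x42.0 a63.0 
w1 px 490,129 |z5: 808.9,376.5 88.6x28.7 a19.1 |z12: 804.4,374.9 87.0x28.2 a19.1 |z24: 796.5,372.2 84.1x27.2 a19.1 
w1 px 195,86 |z5: 465.6,285.9 61.0x77.0 a1.6 |z12: 467.5,286.0 59.9x75.5 a1.6 |z24: 470.8,286.2 57.9x73.0 a1.6 
w1 px 325,70 |z5: 597.4,358.9 66.9x67.1 a16.4 |z12: 596.9,357.7 65.6x65.8 a16.4 |z24: 595.9,355.5 63.5x63.7 a16.4 
w1 px 323,72 |z5: 596.3,356.8 52.9x53.4 a23.6 |z12: 595.8,355.6 51.9x52.4 a23.6 |z24: 594.9,353.5 50.2x50.7 a23.6 
w1 px 202,7 |z5: 449.4,365.7 76.1x12.9 a22.3 |z12: 451.6,364.3 74.7x12.7 a22.3 |z24: 455.5,361.9 72.2x12.3 a22.3 
22.328012397431962
```

```bash
python3 -m jog '[[[0.8,-0.8,-2.5],[0,0,0],1],[[0.8,-0.8,-3],[0,0,0],1],[[0.8,-0.8,-3],[0,0,0],1],[[0.6,-0.7,-3],[0,0,0],1],[[0,0,-3],[0,0,0],1],[[0,0,-2.2],[0,0,0],1],[[0,0,-1.5],[0,0,0],1],[[0,0,-1],[0,0,0],1],[[0,0,0],[0,0,0],1]]' 40; python3 -m jog '[[[0,0,-0.8],[0,0,0],1],[[0,0,-0.5],[0,0,0],1],[[0,0,-0.3],[0,0,0],1],[[0,0,0],[0,0,0],1]]'
```

```text
time: 2.4
position: [0.6244, 0.1883, 0.0135]
eef_rot: [-1.746, -2.607, 0.004]
force: [-0.6, 0.2, -0.5]
grip_width: 0.0855
grasp_force: 0.0
time: 2.73
position: [0.6272, 0.1865, -0.0001]
eef_rot: [-1.752, -2.607, -0.0]
force: [-0.3, 0.7, -0.1]
grip_width: 0.0855
grasp_force: 0.0
```

```bash
python3 -m jog '[[[0,0,-0.2],[0,0,0],1],[[0,0,0],[0,0,0],0],[[0,0,0],[0,0,0],0],[[0,0,0],[0,0,0],0],[[0,0,0],[0,0,0],0],[[0,0,0],[0,0,0],0],[[0,0,0],[0,0,0],0],[[0,0,0],[0,0,0],0]]' 40
```

```text
time: 3.4
position: [0.6317, 0.1876, 0.0007]
eef_rot: [1.749, 2.603, 0.011]
force: [3.8, 1.4, 5.8]
grip_width: 0.0004
grasp_force: 3.0
```

```bash
python3 - <<'E'
from h import *
snap("wrist","w2");snap("scene","s2");
a=cv2.imread("pics/w2.png");b=cv2.imread("pics/s2.png")[60:270,140:420]
cv2.imwrite("pics/m2.png",np.hstack([a[:, 80:480],cv2.resize(b,(400,300))[:, :] if 0 else cv2.copyMakeBorder(cv2.resize(b,(400,300)),0,120,0,0,0)]))
s=r.get_state(); print(s["position"],s["grip_width"],s["grasp_force"])
E
```

```text
[6.31677794e-01 1.87647660e-01 6.27765669e-04] -0.0004485356220172228 3.0161266011418775
```

View pics/m2.png

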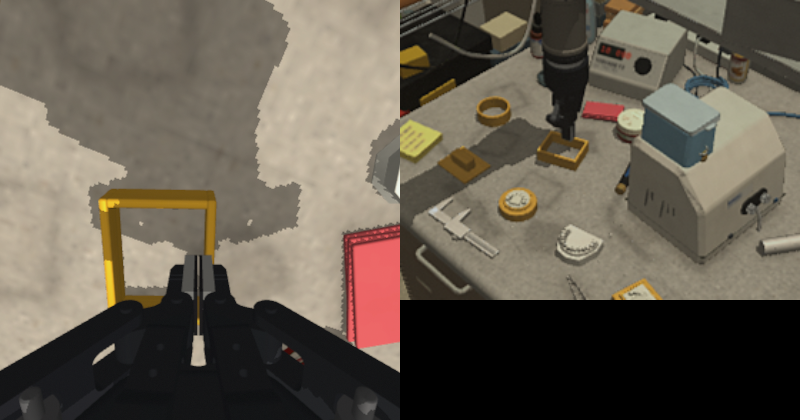

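Both views show the fingers shut inside the oblong ring, against its right wall. The ring is still about where it was, so the fingers slid over it. I'll lift clear and look again.

```bash
python3 -m jog '[[[0,0,0.5],[0,0,0],0],[[0,0,1],[0,0,0],0],[[0,0,2],[0,0,0],0],[[0,0,2.5],[0,0,0],0],[[0,0,2.5],[0,0,0],0],[[0,0,2.5],[0,0,0],0],[[0,0,0],[0,0,0],1],[[0,0,0],[0,0,0],1],[[0,0,0],[0,0,0],1],[[0,0,0],[0,0,0],1]]' ; python3 - <<'E'
from h import *
snap("wrist","w3"); snap("top","t3"); brass("w3",(.0,.012,.024))
s=r.get_state(); print(s["position"],s["grip_width"])
E
```

```text
time: 4.33
position: [0.6259, 0.186, 0.1065]
eef_rot: [-1.752, -2.606, 0.004]
force: [0.0, -0.0, 0.0]
grip_width: 0.0484
grasp_force: 0.0
w3 px 22,388 |z0: 424.7,-152.3 107.7x23.0 a64.7 |z12: 432.3,-134.2 103.0x22.0 a64.7 |z24: 439.8,-116.2 98.3x21.0 a64.7 
w3 px 260,206 |z0: 611.9,176.3 65.8x86.6 a21.2 |z12: 611.3,180.0 62.9x82.8 a21.2 |z24: 610.6,183.7 60.0x79.0 a21.2 
w3 px 262,203 |z0: 612.0,179.8 53.6x65.2 a21.5 |z12: 611.3,183.3 51.2x62.3 a21.5 |z24: 610.7,186.9 48.9x59.5 a21.5 
w3 px 98,186 |z0: 460.6,137.0 76.4x67.2 a52.3 |z12: 466.5,142.4 73.0x64.3 a52.3 |z24: 472.5,147.8 69.7x61.3 a52.3 
w3 px 90,189 |z0: 454.6,130.6 46.2x45.6 a59.1 |z12: 460.8,136.3 44.2x43.6 a59.1 |z24: 467.0,142.0 42.2x41.6 a59.1 
w3 px 540,75 |z0: 792.5,379.6 42.9x28.1 a4.6 |z12: 783.9,374.4 41.0x26.8 a4.6 |z24: 775.3,369.2 39.2x25.6 a4.6 
w3 px 327,22 |z0: 604.3,342.7 68.2x30.2 a22.2 |z12: 604.0,339.1 65.2x28.9 a22.2 |z24: 603.7,335.6 62.3x27.6 a22.2 
w3 px 134,32 |z0: 462.5,280.0 63.0x65.2 a1.6 |z12: 468.4,279.1 60.2x62.4 a1.6 |z24: 474.2,278.3 57.5x59.5 a1.6 
[0.62623317 0.18598606 0.10642085] 0.06289217492008112
```

View pics/w3.png

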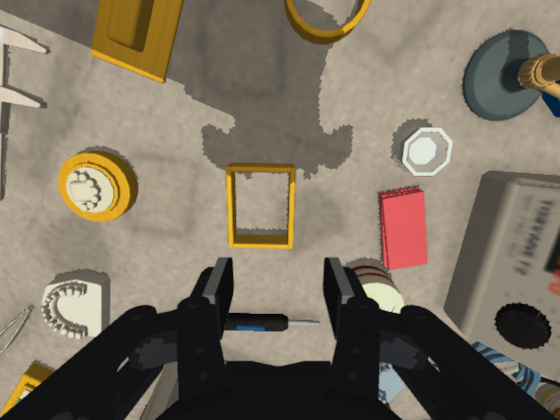

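The ring is intact at about (611,182) mm, 15 mm from where it was and at the same yaw. I'll re-centre and close in stages to see where contact is made.

```bash
python3 -m jog '[[[-0.8,-0.2,-1.5],[0,0,0],1],[[-0.7,-0.2,-2.5],[0,0,0],1],[[0,0,-2.5],[0,0,0],1],[[0,0,-1.5],[0,0,0],1],[[0,0,-1.2],[0,0,0],1],[[0,0,-1],[0,0,0],1],[[0,0,-0.6],[0,0,0],1],[[0,0,0],[0,0,0],1]]' 30; python3 -m jog '[[[0,0,-0.2],[0,0,0],0.8],[[0,0,0],[0,0,0],0.8],[[0,0,0],[0,0,0],0.8],[[0,0,0],[0,0,0],0.8]]'; python3 - <<'E'
from h import *
snap("wrist","w4"); 
im=cv2.imread("pics/w4.png"); cv2.imwrite("pics/w4c.png",cv2.resize(im[150:350,150:410],(780,600)))
E
```

```text
time: 5.1
position: [0.6117, 0.182, -0.0013]
eef_rot: [-1.752, -2.606, 0.003]
force: [-0.4, 0.7, 0.0]
grip_width: 0.085
grasp_force: 0.0
time: 5.43
position: [0.6131, 0.1825, -0.0012]
eef_rot: [1.752, 2.606, 0.002]
force: [-0.2, 0.7, -0.7]
grip_width: 0.0684
grasp_force: 0.0
```

View pics/w4c.png

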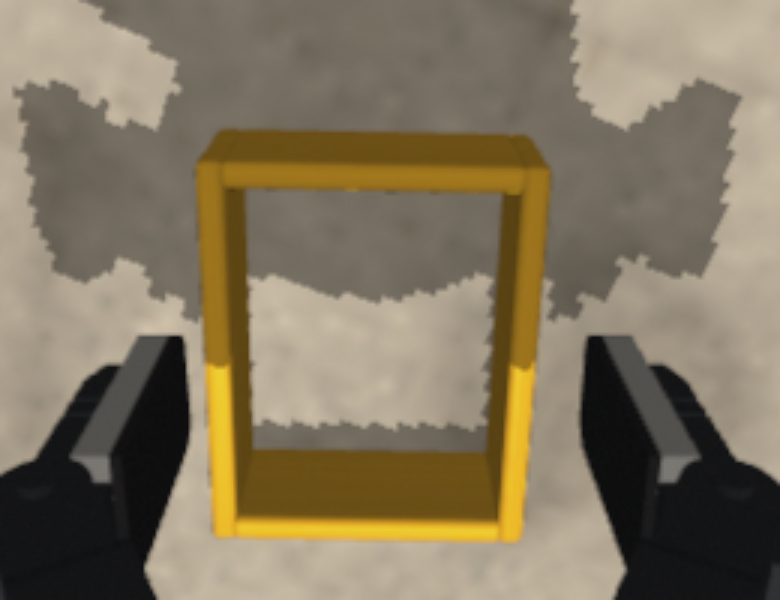

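The crop shows the pads straddling the ring at 68 mm opening. The left gap is about 20 px and the right about 50 px, so the ring sits some 2 mm to the left. I'll project the known pad geometry to check the height of the tips.

```bash
python3 - <<'E'
from h import *
from scipy.spatial.transform import Rotation as R
s=r.get_state(); M=R.from_rotvec(s["eef_rot"]).as_matrix(); p=np.array(s["position"]); d=load("w4")
crop=lambda P:(np.round((np.array(proj(d,P))-[150,150])*3)).tolist()
for b in(0,-.008,-.019,-.03):
  print("back",b,[crop(p+M@np.array([x,y,b])) for x in(-.011,.011) for y in(-.0342,.0342)])
c=np.array([.6112,.1823,.024]); a=np.radians(21.7); e=np.array([np.cos(a),np.sin(a),0]); f=np.array([-np.sin(a),np.cos(a),0])
print("ringtop",[crop(c+i*.03*e+j*.038*f) for i in(-1,1) for j in (-1,1)])
brass("w4",(0,.024)); print(p)
E
```

```text
back 0 [[218.0, 351.0], [540.0, 352.0], [212.0, 255.0], [546.0, 256.0]]
back -0.008 [[211.0, 370.0], [546.0, 371.0], [204.0, 271.0], [553.0, 272.0]]
back -0.019 [[200.0, 399.0], [556.0, 400.0], [193.0, 295.0], [564.0, 296.0]]
back -0.03 [[188.0, 432.0], [568.0, 433.0], [180.0, 322.0], [576.0, 323.0]]
ringtop [[214.0, 535.0], [191.0, 160.0], [522.0, 538.0], [549.0, 163.0]]
w4 px 273,262 |z0: 614.9,172.3 70.2x95.6 a21.2 |z24: 610.3,184.5 60.1x81.8 a21.2 
w4 px 274,257 |z0: 612.9,177.7 52.8x61.4 a21.1 |z24: 608.7,189.1 45.2x52.5 a21.1 
w4 px 38,232 |z0: 475.3,133.8 45.3x78.9 a6.1 |z24: 490.8,151.6 38.8x67.5 a6.1 
w4 px 60,31 |z0: 466.4,262.2 54.3x29.6 a1.6 |z24: 483.3,261.4 46.5x25.3 a1.6 
[ 0.61295547  0.18245462 -0.00131842]
```

```bash
python3 - <<'E'
from h import *
from scipy.spatial.transform import Rotation as R
d=load("w2"); p=np.array([.63168,.18765,.0006]); M=R.from_rotvec([1.749,2.603,.011]).as_matrix()
for b in(0,-.01,-.02,-.03):
  print(b,[np.round(np.array(proj(d,p+M@np.array([x,0,b])))-[80,0]).tolist() for x in(-.011,.011)])
d=load("w4"); print(np.linalg.inv(M)@(d["T"][:3,3]-np.array([.61295,.18245,-.0013])))
d=load("w2"); print(np.linalg.inv(M)@(d["T"][:3,3]-p), d["T"][:3,3])
d=load("w1"); print(d["T"][:3,3]-np.array([.5962,.2191,.2074]))
E
```

```text
0 [[196.0, 267.0], [196.0, 235.0]]
-0.01 [[196.0, 275.0], [196.0, 242.0]]
-0.02 [[196.0, 284.0], [196.0, 249.0]]
-0.03 [[196.0, 294.0], [196.0, 257.0]]
[ 0.0801855   0.00219991 -0.16780724]
[ 0.08032291  0.00085782 -0.16778187] [0.60068943 0.26188342 0.16832669]
[-0.02868368  0.07324878  0.16775566]
```

```bash
python3 -m jog '[[[-0.2,-0.1,-0.2],[0,0,0],1],[[0,0,-0.2],[0,0,0],1],[[0,0,-0.2],[0,0,0],1],[[0,0,0],[0,0,0],1],[[0,0,0],[0,0,0],1]]'; python3 -m jog '[[[0,0,-0.3],[0,0,0],1],[[0,0,-0.3],[0,0,0],1],[[0,0,0],[0,0,0],1],[[0,0,0],[0,0,0],1]]'
```

```text
time: 5.9
position: [0.6102, 0.1812, -0.0083]
eef_rot: [-1.753, -2.607, 0.001]
force: [-0.3, 0.3, 0.2]
grip_width: 0.0855
grasp_force: 0.0
time: 6.23
position: [0.6102, 0.1812, -0.0144]
eef_rot: [-1.753, -2.607, 0.001]
force: [0.1, 0.3, 0.0]
grip_width: 0.0854
grasp_force: 0.0
```

```bash
python3 -m jog '[[[0,0,-0.3],[0,0,0],1],[[0,0,-0.3],[0,0,0],1],[[0,0,0],[0,0,0],0.8],[[0,0,0],[0,0,0],0.8],[[0,0,0],[0,0,0],0.8]]'; python3 - <<'E'
from h import *
from scipy.spatial.transform import Rotation as R
snap("wrist","w5"); s=r.get_state(); p=s["position"]; print(p,s["force"],s["grip_width"])
im=cv2.imread("pics/w5.png"); cv2.imwrite("pics/w5c.png",cv2.resize(im[150:350,150:410],(780,600)))
M=R.from_rotvec(s["eef_rot"]).as_matrix(); d=load("w5"); w=s["grip_width"]/2
crop=lambda P:(np.round((np.array(proj(d,P))-[150,150])*3)).tolist()
for b in(-.02,-.03,-.04):
  print("back",b,[crop(p+M@np.array([x,y,b])) for x in(-.011,.011) for y in(-w,w)])
E
```

```text
time: 6.65
position: [0.6104, 0.1813, -0.0201]
eef_rot: [1.753, 2.607, 0.0]
force: [0.1, 0.4, 0.2]
grip_width: 0.0682
grasp_force: 0.0
[ 0.61052489  0.18129425 -0.01999382] [-0.68454389  0.47125216 -0.31380439] 0.06836219076834069
back -0.02 [[200.0, 403.0], [558.0, 404.0], [193.0, 298.0], [566.0, 298.0]]
back -0.03 [[189.0, 433.0], [569.0, 434.0], [181.0, 322.0], [577.0, 323.0]]
back -0.04 [[177.0, 467.0], [581.0, 468.0], [167.0, 351.0], [590.0, 352.0]]
```

View pics/w5c.png

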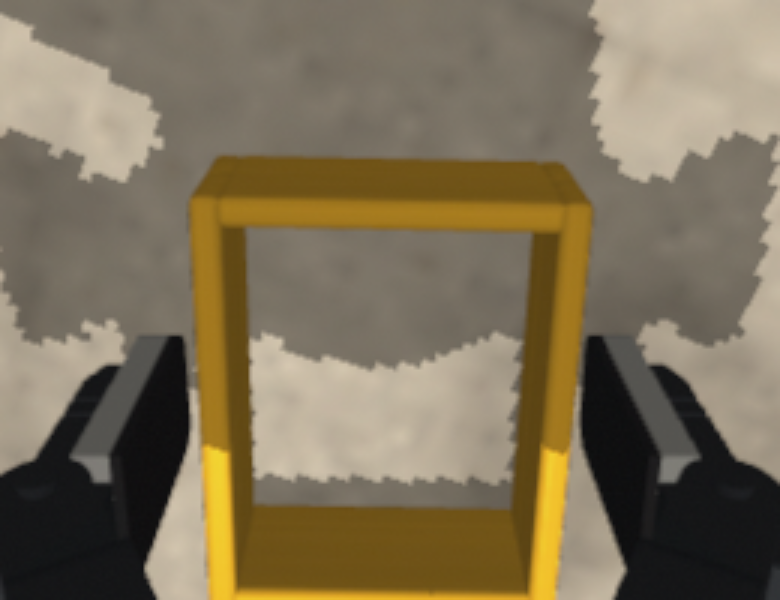

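The crop shows the ring now centred between the pads, with gaps of 16 and 12 px. The fingertips really lie about 35 mm behind the reported TCP at this opening, not 8 mm. That is why the first closing passed over the ring. I'll go lower before gripping.

```bash
python3 -m jog '[[[0,0,-0.3],[0,0,0],0.8],[[0,0,-0.3],[0,0,0],0.8],[[0,0,-0.2],[0,0,0],0.8],[[0,0,0],[0,0,0],0.8],[[0,0,0],[0,0,0],0],[[0,0,0],[0,0,0],0],[[0,0,0],[0,0,0],0],[[0,0,0],[0,0,0],0],[[0,0,0],[0,0,0],0]]' 40; python3 -m jog '[[[0,0,0.3],[0,0,0],0],[[0,0,0.5],[0,0,0],0],[[0,0,1],[0,0,0],0],[[0,0,2],[0,0,0],0],[[0,0,2],[0,0,0],0],[[0,0,2],[0,0,0],0],[[0,0,1],[0,0,0],0],[[0,0,0],[0,0,0],0]]'
```

```text
time: 7.45
position: [0.6104, 0.1813, -0.028]
eef_rot: [1.753, 2.607, 0.0]
force: [-0.0, -0.4, -0.7]
grip_width: 0.0594
grasp_force: 44.8
time: 8.12
position: [0.6128, 0.1818, 0.0634]
eef_rot: [1.751, 2.604, 0.008]
force: [0.3, 0.0, -0.8]
grip_width: 0.0591
grasp_force: 44.3
```

```bash
python3 -m jog '[[[-2,-0.5,0],[0,0,0],0],[[-3.5,-1,0],[0,0,-0.05],0],[[-3.5,-1.5,0],[0,0,-0.05],0],[[-3.5,-2,0],[0,0,-0.05],0],[[-1.9,-2.5,0],[0,0,-0.05],0],[[-0.4,-3,0],[0,0,-0.05],0],[[-0.4,-3,0],[0,0,-0.05],0],[[-0.3,-3,0],[0,0,-0.05],0],[[-0.3,-3,0],[0,0,-0.05],0],[[0,-3,0],[0,0,-0.05],0],[[0,-3,0],[0,0,-0.05],0],[[0,-3,0],[0,0,-0.05],0]]'; python3 -m jog '[[[0,-2.5,0],[0,0,-0.05],0],[[0,-1.5,0],[0,0,-0.01],0],[[0,0,0],[0,0,0],0],[[0,0,0],[0,0,0],0],[[0,0,0],[0,0,0],0]]'; python3 - <<'E'
from h import *
from scipy.spatial.transform import Rotation as R
snap("wrist","w6"); s=r.get_state(); print(s["position"],s["force"],s["grip_width"])
y=R.from_rotvec(s["eef_rot"]).as_matrix()[:,1]; print(np.degrees(np.arctan2(y[1],y[0])))
brass("w6",(.018,.11))
E
```

```text
time: 9.12
position: [0.4514, -0.1048, 0.0594]
eef_rot: [-2.396, -2.03, 0.001]
force: [-0.1, 0.2, -1.9]
grip_width: 0.0591
grasp_force: 44.2
time: 9.53
position: [0.4519, -0.1426, 0.0594]
eef_rot: [-2.453, -1.961, 0.001]
force: [0.3, 0.8, -0.3]
grip_width: 0.0594
grasp_force: 44.2
[ 0.45215232 -0.14221864  0.05947212] [ 0.20604254 -0.29135951 -0.7070514 ] 0.059033201429653986
-12.655112737219541
w6 px 278,270 |z18: 442.2,-187.4 175.6x109.6 a76.3 |z110: 454.4,-133.2 98.3x61.4 a76.3 
w6 px 282,248 |z18: 451.6,-159.2 26.3x40.2 a77.5 |z110: 459.7,-117.4 14.7x22.5 a77.5 
w6 px 278,281 |z18: 441.2,-189.5 89.3x79.2 a76.6 |z110: 453.9,-134.3 50.0x44.3 a76.6 
w6 px 284,201 |z18: 460.7,-122.6 10.7x39.3 a77.5 |z110: 464.8,-96.9 6.0x22.0 a77.5
```

View pics/w6.png

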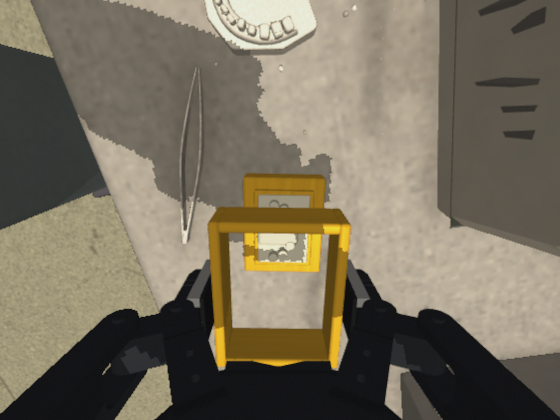

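The wrist view shows the held ring square over the oblong base. The base's left edge is at x=245, its right at 323 and its lower edge at y=271, seen through the ring. The cast is clear at (262,20).

```bash
python3 - <<'E'
from h import *
d=load("w6")
L=ray(d,246,245,.018);Rr=ray(d,321,245,.018);B=ray(d,284,270,.018);F=ray(d,284,174,0)
print("mid lateral",(L+Rr)/2,np.linalg.norm(L-Rr))
a=np.radians(-13); e=np.array([np.cos(a),np.sin(a),0]); f=np.array([-np.sin(a),np.cos(a),0])
print("along e",(L@e+Rr@e)/2,"along f from B",B@f+.038,"from F",F@f-.038, "old est e,f",np.array([.455,-.143,0])@e,np.array([.455,-.143,0])@f)
p=np.array([.4521,-.1424,0]); print("tcp e f",p@e,p@f)
# ring top edges held z=.1115
l=ray(d,210,225,.1115);q=ray(d,349,225,.1115); b=ray(d,280,365,.1115);t=ray(d,280,208,.0875)
print("ring e",(l@e+q@e)/2,np.linalg.norm(l-q),"f",b@f+.038,t@f-.038)
E
```

```text
mid lateral [ 0.45313418 -0.15714233  0.018     ] 0.058063408891905983
along e 0.47686971614501505 along f from B -0.034906232416096424 from F -0.03708507205709632 old est e,f 0.47550638024845476 -0.03698218953783004
tcp e f 0.47254573642797126 -0.03704992555655612
ring e 0.4730453345100539 0.05817481306596623 f -0.03586258568568409 -0.037781745060129816
```

```bash
python3 -m jog '[[[0.3,-0.05,-0.5],[0,0,-0.005],0],[[0,0,-1.5],[0,0,0],0],[[0,0,-1.5],[0,0,0],0],[[0,0,-1],[0,0,0],0],[[0,0,-0.5],[0,0,0],0],[[0,0,0],[0,0,0],0],[[0,0,0],[0,0,0],0]]'; python3 - <<'E'
from h import *
snap("wrist","w7"); s=r.get_state(); print(s["position"],s["force"])
im=cv2.imread("pics/w7.png"); cv2.imwrite("pics/w7c.png",cv2.resize(im[130:380,130:430],(720,600)))
E
```

```text
time: 10.17
position: [0.4555, -0.1441, 0.0099]
eef_rot: [2.459, 1.955, -0.0]
force: [0.3, -0.3, -0.8]
grip_width: 0.0594
grasp_force: 44.3
[ 0.45592873 -0.14429137  0.01029959] [-0.06585788  0.46776154 -1.54604099]
```

View pics/w7c.png

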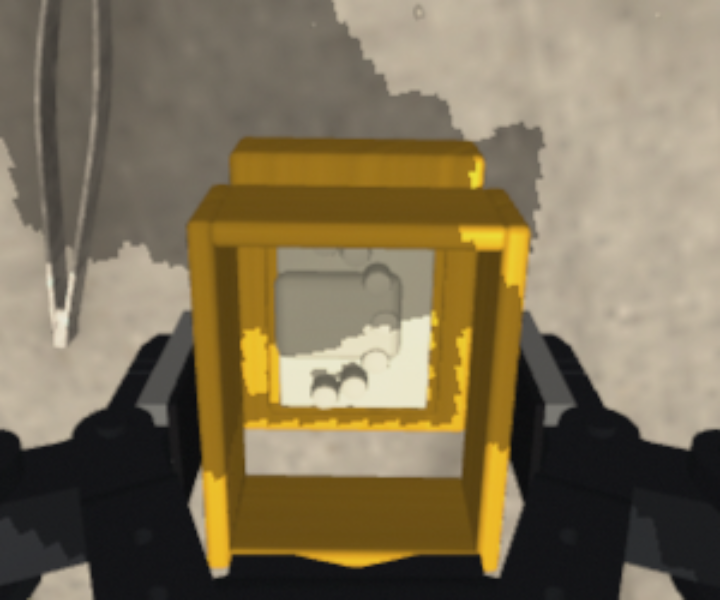

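```bash
python3 - <<'E'
from h import *
d=load("w7"); a=np.radians(-13); e=np.array([np.cos(a),np.sin(a),0]); f=np.array([-np.sin(a),np.cos(a),0])
c=lambda u,v,z: ray(d,130+u/2.4,130+v/2.4,z)
print("base f",c(355,430,.018)@f+.038, c(355,139,0)@f-.038,"e",(c(275,330,.022)@e+c(435,330,.022)@e)/2, (c(243,330,.018)@e+c(470,330,.018)@e)/2)
zb=.0102+.028
print("ring f",c(355,187,zb)@f-.038,c(355,553,zb+.024)@f+.038,"inner near",c(355,478,zb)@f+.033,"e",(c(190,225,zb+.024)@e+c(528,225,zb+.024)@e)/2)
E
```

```text
base f -0.0362278441916632 -0.03726899779510185 e 0.4764254658489213 0.4768010945609601
ring f -0.03838521866652562 -0.0335602046404987 inner near -0.039881960095024926 e 0.47709604517409887
```

```bash
python3 -m jog '[[[0,0.1,-0.6],[0,0,0],0],[[0,0,-0.5],[0,0,0],0],[[0,0,-0.4],[0,0,0],0],[[0,0,-0.3],[0,0,0],0],[[0,0,0],[0,0,0],0]]'; python3 -m jog '[[[0,0,-0.2],[0,0,0],0],[[0,0,-0.1],[0,0,0],0],[[0,0,0],[0,0,0],0]]'
```

```text
time: 10.63
position: [0.4548, -0.1431, -0.0087]
eef_rot: [-2.459, -1.954, 0.001]
force: [-0.4, -0.4, -0.6]
grip_width: 0.0593
grasp_force: 44.3
time: 10.88
position: [0.4555, -0.1433, -0.0102]
eef_rot: [-2.459, -1.954, -0.001]
force: [-2.5, 1.0, 9.3]
grip_width: 0.0593
grasp_force: 45.4
```

```bash
python3 -m jog '[[[0,0,0],[0,0,0],1],[[0,0,0],[0,0,0],1],[[0,0,0],[0,0,0],1],[[0,0,0],[0,0,0],1],[[0,0,0],[0,0,0],1],[[0,0,1],[0,0,0],1],[[0,0,2],[0,0,0],1],[[0,0,3],[0,0,0],1],[[0,0,3],[0,0,0],1],[[0,0,3],[0,0,0],1],[[0,0,2],[0,0,0],1],[[0,0,0],[0,0,0],1]]'; python3 - <<'E'
from h import *
snap("wrist","w8"); s=r.get_state(); print(s["position"],s["force"])
im=cv2.imread("pics/w8.png"); cv2.imwrite("pics/w8c.png",cv2.resize(im[120:320,150:390],(720,600)))
brass("w8",(.018,.042))
E
```

```text
time: 11.88
position: [0.4587, -0.1443, 0.1336]
eef_rot: [2.455, 1.95, 0.011]
force: [1.4, -0.1, -0.0]
grip_width: 0.0851
grasp_force: 0.0
[ 0.45728542 -0.14362237  0.13145191] [0.24096882 0.48427953 0.14143378]
w8 px 280,322 |z18: 429.0,-286.7 61.9x61.2 a76.7 |z42: 433.0,-267.9 56.7x56.0 a76.7 
w8 px 273,203 |z18: 454.6,-146.8 89.4x65.6 a75.9 |z42: 456.4,-140.0 81.8x60.1 a75.9 
w8 px 274,201 |z18: 455.1,-143.7 56.3x40.5 a76.4 |z42: 456.8,-137.1 51.6x37.1 a76.4
```

View pics/w8c.png

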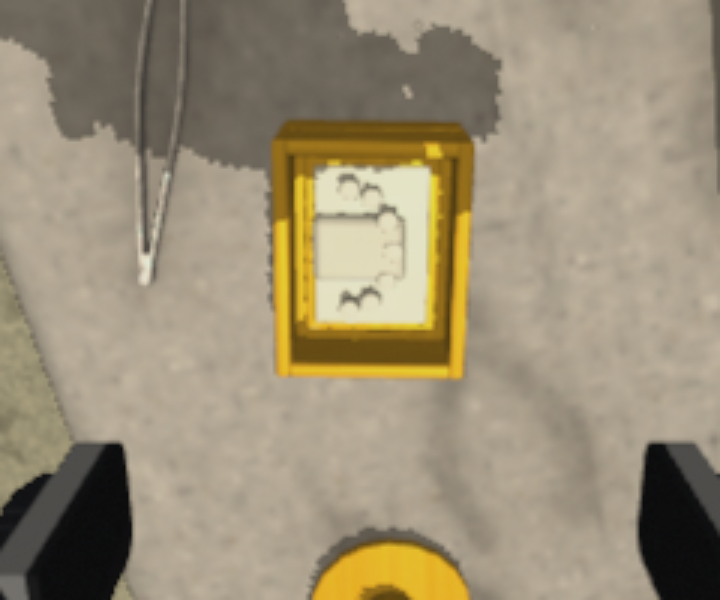

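The ring sits flat on the oblong base, with the step and plaster centred inside it and an even rim in the crop from (275,140) to (470,375). Next is the oblong lid.

```bash
python3 -m jog '[[[0,2.5,0],[0,0,0.02],1],[[0,3.8,0],[0,0,0.02],1],[[0.1,3.9,0],[0,0,0.02],1],[[0.1,3.9,0],[0,0,0.02],1],[[0.1,3.9,0],[0,0,0.02],1],[[0.1,3.9,0],[0,0,0.02],1],[[0.1,3.9,0],[0,0,0.02],1],[[0.1,3.9,0],[0,0,0.02],1],[[0.1,3.9,0],[0,0,0.02],1],[[0.1,3.9,0],[0,0,0.02],1],[[0.1,3.4,0],[0,0,0.02],1],[[0,1.8,0],[0,0,0.03],1]]'; python3 -m jog '[[[0,0,0],[0,0,0],0.6],[[0,0,0],[0,0,0],0.6]]'; python3 - <<'E'
from h import *
from scipy.spatial.transform import Rotation as R
snap("wrist","w9"); s=r.get_state(); print(s["position"],s["force"])
y=R.from_rotvec(s["eef_rot"]).as_matrix()[:,1]; print(np.degrees(np.arctan2(y[1],y[0])))
brass("w9",(.0045,.009,.029))
im=cv2.imread("pics/w9.png"); cv2.imwrite("pics/w9c.png",cv2.resize(im[120:320,150:390],(720,600)))
E
```

```text
time: 12.93
position: [0.4627, 0.2886, 0.1276]
eef_rot: [-2.188, -2.252, 0.001]
force: [0.5, 0.6, -0.4]
grip_width: 0.0856
grasp_force: 0.0
time: 13.1
position: [0.4636, 0.2834, 0.1278]
eef_rot: [2.195, 2.247, -0.005]
force: [0.8, -1.2, -0.5]
grip_width: 0.064
grasp_force: 0.0
[0.46406695 0.28181055 0.12802788] [-0.3164357  -1.68885043 -0.26333281]
1.202820794074356
w9 px 278,318 |z4: 468.1,136.9 65.4x75.9 a1.6 |z9: 468.0,140.4 64.3x74.7 a1.6 |z29: 467.7,156.0 59.9x69.5 a1.6 
w9 px 278,326 |z4: 467.9,126.3 45.7x45.5 a57.6 |z9: 467.9,130.0 45.0x44.8 a57.6 |z29: 467.5,146.3 41.8x41.7 a57.6 
w9 px 282,196 |z4: 467.0,285.1 60.9x76.1 a1.5 |z9: 466.9,286.3 60.0x74.9 a1.5 |z29: 466.6,291.8 55.8x69.7 a1.5 
w9 px 426,128 |z4: 602.5,356.4 67.4x75.4 a73.8 |z9: 600.3,356.5 66.3x74.3 a73.8 |z29: 590.7,357.0 61.7x69.1 a73.8 
w9 px 423,128 |z4: 599.3,355.5 50.2x48.0 a52.4 |z9: 597.2,355.6 49.4x47.2 a52.4 |z29: 587.7,356.2 46.0x43.9 a52.4 
w9 px 257,67 |z4: 440.9,403.2 78.4x78.8 a14.2 |z9: 441.2,402.6 77.2x77.6 a14.2 |z29: 442.7,399.9 71.8x72.2 a14.2
```

View pics/w9c.png

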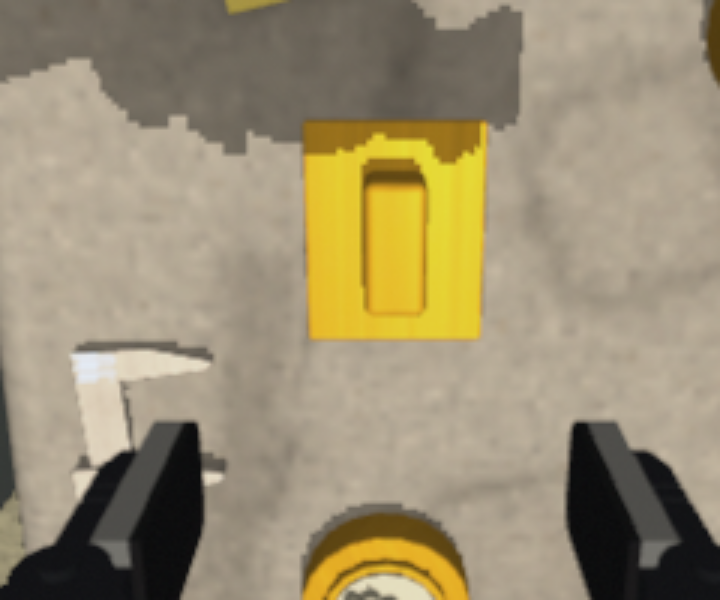

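The crop shows the oblong lid knob-up, centred near (395,230), with its bar running along y and aligned with the fingers.

```bash
python3 -m jog '[[[0.3,0.4,-2],[0,0,0],0.5],[[0,0,-3],[0,0,0],0.5],[[0,0,-3],[0,0,0],0.5],[[0,0,-2.5],[0,0,0],0.5],[[0,0,-1.5],[0,0,0],0.5],[[0,0,-1],[0,0,0],0.5],[[0,0,-0.6],[0,0,0],0.5],[[0,0,-0.3],[0,0,0],0.5],[[0,0,0],[0,0,0],0.5]]' 40; python3 - <<'E'
from h import *
snap("wrist","w10"); s=r.get_state(); print(s["position"],s["force"],s["grip_width"])
im=cv2.imread("pics/w10.png"); cv2.imwrite("pics/w10c.png",cv2.resize(im[150:350,160:400],(720,600)))
E
```

```text
time: 13.9
position: [0.4679, 0.2871, -0.0099]
eef_rot: [2.198, 2.244, 0.0]
force: [1.0, 1.5, 0.3]
grip_width: 0.0427
grasp_force: 0.0
[ 0.46810568  0.28759826 -0.00938788] [-0.75999043 -0.20923733  0.10110924] 0.04244927212977698
```

View pics/w10c.png

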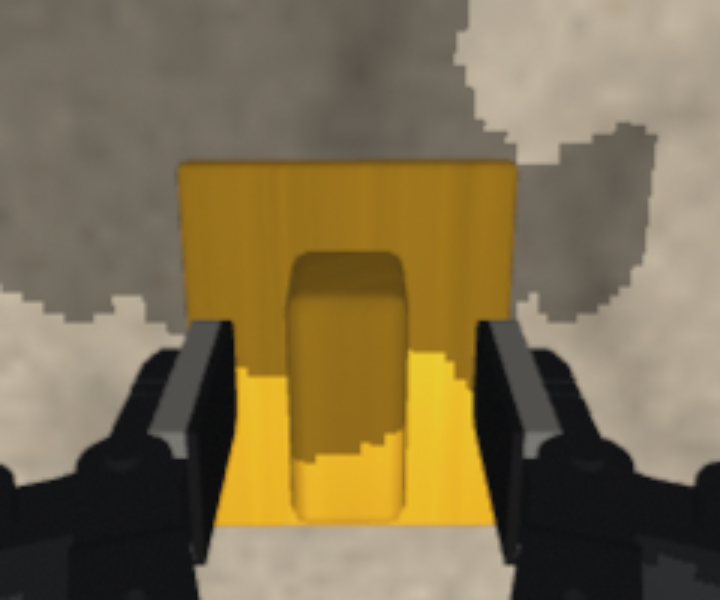

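The bar is between the pads, roughly centred at x=348 with pads at 235 and 475.

```bash
python3 -m jog '[[[-0.1,0,-0.3],[0,0,0],0.5],[[0,0,-0.1],[0,0,0],0.5],[[0,0,0],[0,0,0],0],[[0,0,0],[0,0,0],0],[[0,0,0],[0,0,0],0],[[0,0,0],[0,0,0],0],[[0,0,0],[0,0,0],0],[[0,0,0],[0,0,0],0]]' 50; python3 -m jog '[[[0,0,0.3],[0,0,0],0],[[0,0,0.7],[0,0,0],0],[[0,0,2],[0,0,0],0],[[0,0,2.5],[0,0,0],0],[[0,0,2.5],[0,0,0],0],[[0,0,2],[0,0,0],0],[[0,0,0],[0,0,0],0]]'
```

```text
time: 14.62
position: [0.4669, 0.2881, -0.0136]
eef_rot: [2.197, 2.246, 0.002]
force: [-0.2, -0.1, 4.5]
grip_width: 0.0191
grasp_force: 50.2
time: 15.2
position: [0.469, 0.2891, 0.09]
eef_rot: [2.197, 2.245, 0.012]
force: [1.4, 0.2, -1.9]
grip_width: 0.0187
grasp_force: 49.4
```

```bash
python3 -m jog '[[[0,-2,0],[0,0,-0.02],0],[[-0.1,-3.6,0],[0,0,-0.023],0],[[-0.1,-3.9,0],[0,0,-0.023],0],[[-0.1,-3.9,0],[0,0,-0.023],0],[[-0.1,-3.9,0],[0,0,-0.023],0],[[-0.1,-3.9,0],[0,0,-0.023],0],[[-0.1,-3.9,0],[0,0,-0.023],0],[[-0.1,-3.9,0],[0,0,-0.023],0],[[-0.1,-3.9,0],[0,0,-0.023],0],[[-0.1,-3.9,0],[0,0,-0.023],0],[[-0.1,-3.5,0],[0,0,-0.023],0],[[0,-2.5,0],[0,0,-0.01],0]]'; python3 -m jog '[[[0,0,-1],[0,0,0],0],[[0,0,-0.5],[0,0,0],0],[[0,0,0],[0,0,0],0],[[0,0,0],[0,0,0],0]]'; python3 - <<'E'
from h import *
from scipy.spatial.transform import Rotation as R
snap("wrist","w11"); s=r.get_state(); print(s["position"],s["force"],s["grip_width"])
y=R.from_rotvec(s["eef_rot"]).as_matrix()[:,1]; print(np.degrees(np.arctan2(y[1],y[0])))
im=cv2.imread("pics/w11.png"); cv2.imwrite("pics/w11c.png",cv2.resize(im[130:380,130:430],(720,600)))
E
```

```text
time: 16.2
position: [0.4538, -0.1441, 0.085]
eef_rot: [-2.474, -1.935, 0.004]
force: [0.5, 0.2, -1.2]
grip_width: 0.0191
grasp_force: 49.3
time: 16.53
position: [0.4553, -0.1387, 0.0699]
eef_rot: [-2.466, -1.943, 0.003]
force: [0.2, 0.1, -1.1]
grip_width: 0.0188
grasp_force: 49.3
[ 0.45596391 -0.13872717  0.07034674] [ 0.53321844  0.93622433 -1.73827334] 0.018731628819679876
-13.498837235099662
```

View pics/w11c.png

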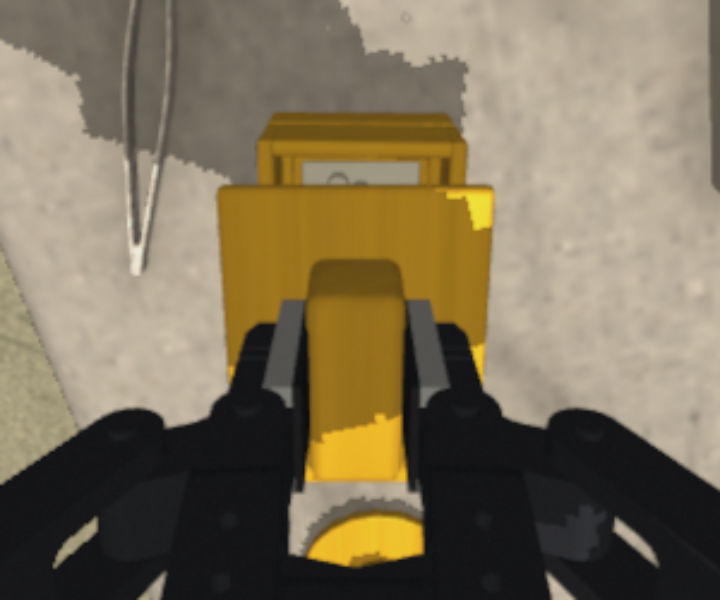

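The lid is held level over the ring. Lid edges are at x=218 and 493 with the far edge at y=186. Ring edges are at x=258 and 467 with the far rim at y=140.

```bash
python3 - <<'E'
from h import *
d=load("w11"); a=np.radians(-13.4); e=np.array([np.cos(a),np.sin(a),0]); f=np.array([-np.sin(a),np.cos(a),0])
c=lambda u,v,z: ray(d,130+u/2.4,130+v/2.4,z)
zt=.0703+.0226
l,q=c(218,190,zt),c(493,190,zt); print("lid e",(l+q)@e/2,np.linalg.norm(l-q),"f",c(355,186,zt)@f-.038, "grip-top e",(c(306,400,zt+.02)@e+c(409,400,zt+.02)@e)/2, "near grip f", c(355,482,zt+.02)@f+.022)
l,q=c(258,145,.042),c(467,145,.042); print("ring e",(l+q)@e/2,np.linalg.norm(l-q),"f",c(355,140,.042)@f-.038, c(355,115,.018)@f-.038, c(355,115,.0)@f-.038)
print("ring w8 est",np.array([.4557,-.1428,0])@e,np.array([.4557,-.1428,0])@f)
E
```

```text
lid e 0.4753497588899919 0.058972205735093174 f -0.031266609181870374 grip-top e 0.4758435393262348 near grip f -0.03116159880037244
ring e 0.47718789271418605 0.05935999537391239 f -0.03326854884136415 -0.03090965038637087 -0.034524218605552846
ring w8 est 0.47638756831898765 -0.033304875786014335
```

```bash
python3 -m jog '[[[0.07,-0.23,-0.8],[0,0,0],0],[[0,0,-1.2],[0,0,0],0],[[0,0,-1],[0,0,0],0],[[0,0,-0.5],[0,0,0],0],[[0,0,-0.3],[0,0,0],0],[[0,0,0],[0,0,0],0],[[0,0,0],[0,0,0],0]]'; python3 -m jog '[[[0,0,-0.3],[0,0,0],0],[[0,0,-0.2],[0,0,0],0],[[0,0,0],[0,0,0],0]]';  python3 -m jog '[[[0,0,-0.2],[0,0,0],0],[[0,0,-0.1],[0,0,0],0],[[0,0,0],[0,0,0],0]]'
```

```text
time: 17.17
position: [0.4573, -0.1426, 0.033]
eef_rot: [2.469, 1.942, 0.0]
force: [0.3, 0.1, -2.6]
grip_width: 0.0191
grasp_force: 49.3
time: 17.42
position: [0.457, -0.1424, 0.0278]
eef_rot: [-2.469, -1.942, -0.0]
force: [0.6, 0.4, -1.9]
grip_width: 0.0188
grasp_force: 49.3
time: 17.67
position: [0.457, -0.1425, 0.0248]
eef_rot: [-2.469, -1.942, 0.0]
force: [-0.4, 0.2, -0.8]
grip_width: 0.0187
grasp_force: 49.3
```

```bash
python3 -m jog '[[[0,0,-0.1],[0,0,0],0],[[0,0,0],[0,0,0],0],[[0,0,0],[0,0,0],0.45],[[0,0,0],[0,0,0],0.45],[[0,0,0],[0,0,0],0.45],[[0,0,0.8],[0,0,0],0.45],[[0,0,2],[0,0,0],0.6],[[0,0,3],[0,0,0],1],[[0,0,3],[0,0,0],1],[[0,0,2],[0,0,0],1],[[0,0,0],[0,0,0],1],[[0,0,0],[0,0,0],1]]'; python3 - <<'E'
from h import *
snap("wrist","w12"); s=r.get_state(); print(s["position"],s["force"])
im=cv2.imread("pics/w12.png"); snap("scene","s12"); b=cv2.imread("pics/s12.png")[210:340,250:430]
cv2.imwrite("pics/m12.png",np.hstack([cv2.resize(im[100:300,170:370],(400,400)),cv2.resize(b,(400,400))]))
E
```

```text
time: 18.67
position: [0.4581, -0.1426, 0.1333]
eef_rot: [2.468, 1.941, 0.004]
force: [-1.3, 0.6, -0.6]
grip_width: 0.0854
grasp_force: 0.0
[ 0.45701617 -0.14224985  0.13203496] [-0.20610589 -0.41148509 -0.52863209]
```

View pics/m12.png

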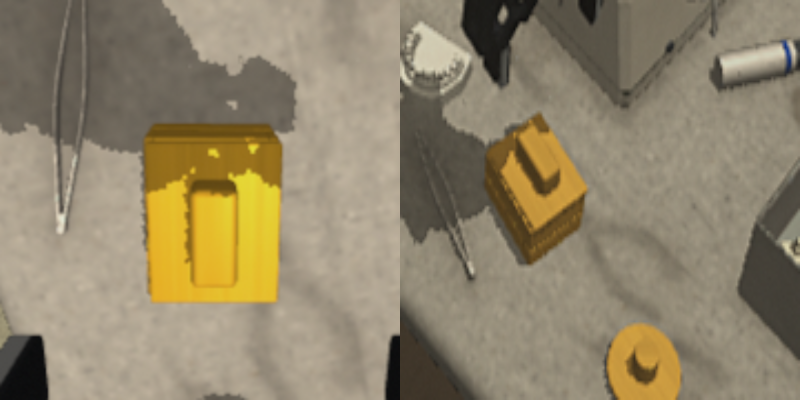

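The left crop shows the oblong lid flush on the ring with an even outline. The scene crop on the right shows the oblong flask stacked flat, with the cast untouched. That was my last picture, so the rest will be checked with numbers. Next is the round ring.

```bash
python3 -m jog '[[[0,3,0],[0,0,0.055],1],[[0,3.9,0],[0,0,0.055],1],[[0,3.9,0],[0,0,0.055],1],[[0,3.9,0],[0,0,0.055],1],[[0,3.9,0],[0,0,0.055],1],[[0,3.9,0],[0,0,0.055],1],[[0.2,3.9,0],[0,0,0.055],1],[[2,3.3,0],[0,0,0.055],1],[[2.3,3.2,0],[0,0,0.055],1],[[2.3,3.2,0],[0,0,0.055],1],[[2.3,3.2,0],[0,0,0.055],1],[[2.3,3.2,0],[0,0,0.055],1]]';  python3 -m jog '[[[1.5,3.2,0],[0,0,0.055],1],[[1,3,0],[0,0,0.055],1],[[0,1,0],[0,0,0],1],[[0,0,0],[0,0,0],1],[[0,0,0],[0,0,0],1]]'; python3 - <<'E'
from h import *
from scipy.spatial.transform import Rotation as R
snap("wrist","w13"); s=r.get_state(); print(s["position"],s["force"])
y=R.from_rotvec(s["eef_rot"]).as_matrix()[:,1]; print(np.degrees(np.arctan2(y[1],y[0])))
brass("w13",(0,.012,.024)); brass("w12",(.042,.047))
E
```

```text
time: 19.77
position: [0.5707, 0.2836, 0.1296]
eef_rot: [-1.702, -2.638, 0.005]
force: [0.8, -0.4, 0.6]
grip_width: 0.0854
grasp_force: 0.0
time: 20.18
position: [0.5949, 0.3533, 0.1299]
eef_rot: [-1.559, -2.726, 0.006]
force: [-0.1, 0.4, 0.6]
grip_width: 0.0851
grasp_force: 0.0
[0.59551985 0.35187224 0.13062178] [-0.00918513 -0.74287755  0.32598508]
30.37136419479456
w13 px 547,349 |z0: 986.1,353.3 28.6x76.3 a47.0 |z12: 968.7,356.1 27.4x73.2 a47.0 |z24: 951.4,359.0 26.3x70.1 a47.0 
w13 px 443,301 |z0: 828.1,343.0 25.6x108.9 a74.8 |z12: 817.1,346.2 24.6x104.5 a74.8 |z24: 806.1,349.5 23.6x100.1 a74.8 
w13 px 86,298 |z0: 463.8,130.8 82.3x66.7 a73.4 |z12: 467.5,142.6 79.0x64.1 a73.4 |z24: 471.2,154.4 75.7x61.4 a73.4 
w13 px 280,200 |z0: 599.8,350.8 69.8x70.3 a75.3 |z12: 598.0,353.7 66.9x67.5 a75.3 |z24: 596.2,356.6 64.1x64.6 a75.3 
w13 px 280,198 |z0: 597.7,353.4 52.7x53.4 a75.8 |z12: 596.0,356.2 50.6x51.2 a75.8 |z24: 594.3,359.0 48.5x49.1 a75.8 
w13 px 153,66 |z0: 436.4,400.7 82.1x79.5 a14.3 |z12: 441.2,401.6 78.7x76.3 a14.3 |z24: 446.0,402.6 75.4x73.1 a14.3 
w13 px 477,35 |z0: 673.4,571.5 131.8x14.4 a0.1 |z12: 668.6,565.5 126.5x13.8 a0.1 |z24: 663.9,559.6 121.2x13.2 a0.1 
w13 px 457,42 |z0: 662.2,558.6 137.6x5.7 a0.1 |z12: 657.9,553.1 132.0x5.5 a0.1 |z24: 653.6,547.7 126.5x5.3 a0.1 
w13 px 421,45 |z0: 637.3,539.9 151.3x16.1 a0.1 |z12: 634.0,535.2 145.2x15.5 a0.1 |z24: 630.7,530.5 139.1x14.8 a0.1 
w12 px 282,324 |z42: 433.4,-267.7 56.8x56.0 a76.4 |z47: 434.3,-263.8 55.7x54.9 a76.4 
w12 px 276,206 |z42: 456.7,-142.2 85.6x62.2 a76.4 |z47: 457.1,-140.7 84.0x61.0 a76.4
```

```bash
python3 -m jog '[[[0.1,0.36,-2],[0,0,0],1],[[0,0,-3],[0,0,0],1],[[0,0,-3],[0,0,0],1],[[0,0,-2.5],[0,0,0],1],[[0,0,-0.8],[0,0,0],1],[[0,0,0],[0,0,0],1],[[0,0,0],[0,0,0],1]]'; python3 - <<'E'
from h import *
snap("wrist","w14"); s=r.get_state(); print(s["position"],s["force"])
brass("w14",(.0,.024),2000)
d=load("w14"); print("tcp axis at z24 px",proj(d,[s["position"][0],s["position"][1],.024]))
E
```

```text
time: 20.82
position: [0.5978, 0.3567, 0.0199]
eef_rot: [1.561, 2.725, 0.0]
force: [0.2, -0.9, 0.2]
grip_width: 0.0854
grasp_force: 0.0
[0.59861944 0.35760905 0.02094433] [ 0.6054473   0.98031693 -0.30722734]
w14 px 272,249 |z0: 600.1,346.9 72.6x78.2 a51.8 |z24: 594.7,357.1 63.3x68.2 a51.8 
w14 px 274,243 |z0: 598.4,352.1 50.8x51.7 a74.5 |z24: 593.2,361.6 44.3x45.1 a74.5 
w14 px 458,41 |z0: 627.0,512.7 105.4x18.4 a0.1 |z24: 618.2,501.7 91.9x16.1 a0.1 
w14 px 75,67 |z0: 439.1,397.3 78.2x74.5 a14.2 |z24: 454.3,401.1 68.2x65.0 a14.2 
tcp axis at z24 px (np.float64(277.9904616031795), np.float64(253.84507613050152))
```

```bash
python3 -m jog '[[[-0.26,-0.15,-0.4],[0,0,0],1],[[0,0,-1.2],[0,0,0],1],[[0,0,-1.2],[0,0,0],1],[[0,0,-0.8],[0,0,0],1],[[0,0,-0.6],[0,0,0],0.85],[[0,0,-0.4],[0,0,0],0.85],[[0,0,-0.2],[0,0,0],0.85],[[0,0,0],[0,0,0],0.85]]' 40; python3 -m jog '[[[0,0,0],[0,0,0],0],[[0,0,0],[0,0,0],0],[[0,0,0],[0,0,0],0],[[0,0,0],[0,0,0],0],[[0,0,0],[0,0,0],0]]'
```

```text
time: 21.53
position: [0.5943, 0.3564, -0.0298]
eef_rot: [-1.559, -2.727, 0.001]
force: [0.0, -0.7, -0.1]
grip_width: 0.0723
grasp_force: 0.0
time: 21.95
position: [0.595, 0.3568, -0.0285]
eef_rot: [1.559, 2.727, 0.002]
force: [-0.2, 0.4, 1.9]
grip_width: 0.0635
grasp_force: 44.2
```

```bash
python3 -m jog '[[[0,0,0.5],[0,0,0],0],[[0,0,1.5],[0,0,0],0],[[0,0,2.5],[0,0,0],0],[[0,0,2.5],[0,0,0],0],[[-1,-1.5,2],[0,0,0],0],[[-1.8,-3,0],[0,0,-0.03],0],[[-1.8,-3,0],[0,0,-0.03],0],[[-1.8,-3,0],[0,0,-0.03],0],[[-1.8,-3,0],[0,0,-0.03],0],[[-1.8,-3,0],[0,0,-0.03],0],[[-1.8,-3,0],[0,0,-0.03],0],[[-1,-2,0],[0,0,0],0]]'; python3 -m jog '[[[0,0,0],[0,0,0],0],[[0,0,0],[0,0,0],0],[[0,0,0],[0,0,0],0]]'; python3 - <<'E'
from h import *
from scipy.spatial.transform import Rotation as R
snap("wrist","w15"); s=r.get_state(); print(s["position"],s["force"],s["grip_width"])
y=R.from_rotvec(s["eef_rot"]).as_matrix()[:,1]; print(np.degrees(np.arctan2(y[1],y[0])))
zb=s["position"][2]+.0285
print(zb); brass("w15",(.018,zb,zb+.024),300)
E
```

```text
time: 22.95
position: [0.4639, 0.1382, 0.0616]
eef_rot: [-1.802, -2.572, 0.002]
force: [-0.2, -0.6, -1.7]
grip_width: 0.0634
grasp_force: 44.4
time: 23.2
position: [0.4675, 0.1426, 0.062]
eef_rot: [1.797, 2.576, 0.004]
force: [1.0, 0.7, -0.7]
grip_width: 0.0637
grasp_force: 44.4
[0.46755854 0.14295304 0.06177778] [ 0.65804579 -0.55205456 -0.62459075] 0.06400618576789606
20.24280590341335
0.09027777835637801
w15 px 268,277 |z18: 478.8,91.4 117.0x158.6 a43.2 |z90: 465.6,134.6 77.1x104.5 a43.2 |z114: 461.2,149.0 63.8x86.5 a43.2 
w15 px 278,289 |z18: 488.2,90.0 85.2x64.2 a21.5 |z90: 471.8,133.7 56.1x42.3 a21.5 |z114: 466.4,148.2 46.5x35.0 a21.5 
w15 px 277,216 |z18: 464.6,150.4 43.1x21.3 a21.5 |z90: 456.3,173.5 28.4x14.1 a21.5 |z114: 453.5,181.1 23.5x11.6 a21.5
```

```bash
python3 - <<'E'
from h import *
d=load("w15"); hsv=cv2.cvtColor(d["im"],cv2.COLOR_BGR2HSV); m=cv2.inRange(hsv,(10,120,50),(32,255,255))
cs,_=cv2.findContours(m,cv2.RETR_EXTERNAL,cv2.CHAIN_APPROX_NONE); c=max(cs,key=cv2.contourArea)[:,0,:]
a=np.radians(20.2); e=np.array([np.cos(a),np.sin(a),0]); f=np.array([-np.sin(a),np.cos(a),0]); zt=.1143
P=np.array([ray(d,u,v,zt) for u,v in c]); E,F=P@e,P@f
print("ring e",(E.min()+E.max())/2,E.max()-E.min(),"f from near",F.min()+.032, c.min(0),c.max(0))
Q=np.array([ray(d,u,v,0.0) for u,v in c]); G=Q@f; print("far edge as base bottom f",G.max()-.032)
for n,p in(("tcp",[.4675,.1428,0]),("base",[.4672,.1418,0])): print(n,np.array(p)@e,np.array(p)@f)
E
```

```text
ring e 0.488657884918126 0.06410333343320279 f from near -0.029763790437466443 [208 183] [347 361]
far edge as base bottom f -0.029367412396979396
tcp 0.48805407095708314 -0.027410104381750344
base 0.4874272248512567 -0.02824500794481033
```

```bash
python3 -m jog '[[[-0.12,0.03,-0.8],[0,0,0],0],[[0,0,-1.8],[0,0,0],0],[[0,0,-1.8],[0,0,0],0],[[0,0,-1],[0,0,0],0],[[0,0,-0.6],[0,0,0],0],[[0,0,-0.4],[0,0,0],0],[[0,0,0],[0,0,0],0],[[0,0,0],[0,0,0],0]]'; python3 -m jog '[[[0,0,-0.3],[0,0,0],0],[[0,0,-0.2],[0,0,0],0],[[0,0,0],[0,0,0],0]]'; python3 -m jog '[[[0,0,-0.2],[0,0,0],0],[[0,0,-0.1],[0,0,0],0],[[0,0,0],[0,0,0],0]]'
```

```text
time: 23.92
position: [0.4658, 0.142, -0.0028]
eef_rot: [1.798, 2.576, 0.001]
force: [0.4, -0.6, -0.4]
grip_width: 0.0636
grasp_force: 44.4
time: 24.17
position: [0.4653, 0.1419, -0.008]
eef_rot: [1.798, 2.576, 0.0]
force: [-0.7, -0.0, -1.4]
grip_width: 0.0637
grasp_force: 44.4
time: 24.42
position: [0.4655, 0.142, -0.0106]
eef_rot: [-1.798, -2.576, -0.001]
force: [-1.5, -0.2, 3.5]
grip_width: 0.0637
grasp_force: 44.8
```

```bash
python3 -m jog '[[[0,0,0],[0,0,0],1],[[0,0,0],[0,0,0],1],[[0,0,0],[0,0,0],1],[[0,0,0],[0,0,0],1],[[0,0,1],[0,0,0],1],[[0,0,2],[0,0,0],1],[[0,0,3],[0,0,0],1],[[0,0,3],[0,0,0],1],[[0,0,3],[0,0,0],1],[[0,0,2],[0,0,0],1],[[0,0,0],[0,0,0],1],[[0,0,0],[0,0,0],1]]'; python3 - <<'E'
from h import *
snap("wrist","w16"); s=r.get_state(); print(s["position"],s["force"]); brass("w16",(.018,.042),300)
E
python3 -m jog '[[[0,-2.5,0],[0,0,-0.07],1],[[-0.3,-3.8,0],[0,0,-0.075],1],[[-0.3,-3.9,0],[0,0,-0.075],1],[[-0.3,-3.9,0],[0,0,-0.075],1],[[-0.3,-3.9,0],[0,0,-0.075],1],[[-0.3,-3.9,0],[0,0,-0.075],1],[[-0.4,-3.9,0],[0,0,-0.075],1],[[-0.4,-3.9,0],[0,0,-0.075],1],[[-0.4,-3.9,0],[0,0,-0.075],1],[[-0.4,-3.9,0],[0,0,-0.075],1],[[-0.4,-3.9,0],[0,0,-0.075],1],[[-0.4,-2.1,0],[0,0,-0.075],1]]'; python3 -m jog '[[[0,0,0],[0,0,0],0.6],[[0,0,0],[0,0,0],0.6],[[0,0,0],[0,0,0],0.6]]'; python3 - <<'E'
from h import *
from scipy.spatial.transform import Rotation as R
snap("wrist","w17"); s=r.get_state(); print(s["position"],s["force"])
y=R.from_rotvec(s["eef_rot"]).as_matrix()[:,1]; print(np.degrees(np.arctan2(y[1],y[0])))
brass("w17",(.004,.009,.029),800)
E
```

```text
time: 25.42
position: [0.4662, 0.1423, 0.1305]
eef_rot: [1.797, 2.575, 0.005]
force: [-0.5, -0.6, -0.2]
grip_width: 0.0852
grasp_force: 0.0
[0.46501936 0.14186958 0.12912311] [-0.2263495   0.68327868  0.52439517]
w16 px 278,206 |z18: 469.7,137.2 76.9x69.3 a82.9 |z42: 467.0,144.1 70.4x63.3 a82.9 
w16 px 278,204 |z18: 468.1,140.9 42.3x42.4 a65.0 |z42: 465.6,147.5 38.7x38.8 a65.0 
time: 26.47
position: [0.4239, -0.2976, 0.128]
eef_rot: [2.741, 1.532, -0.005]
force: [0.2, -0.3, 0.5]
grip_width: 0.0852
grasp_force: 0.0
time: 26.72
position: [0.4257, -0.2916, 0.1277]
eef_rot: [-2.732, -1.545, 0.002]
force: [0.8, 0.3, 0.1]
grip_width: 0.0522
grasp_force: 0.0
[ 0.42624339 -0.29111091  0.12791028] [ 0.11671972  0.10345418 -0.50169172]
-30.953017819856452
w17 px 281,200 |z4: 426.7,-295.1 63.9x64.7 a13.9 |z9: 427.4,-293.8 62.8x63.6 a13.9 |z29: 430.2,-288.8 58.4x59.1 a13.9 
w17 px 215,37 |z4: 452.7,-138.3 81.4x71.1 a76.0 |z9: 452.9,-139.7 80.0x69.9 a76.0 |z29: 453.9,-145.5 74.4x65.0 a76.0
```

```bash
python3 -m jog '[[[0.1,-0.3,-2],[0,0,0],0.55],[[0,0,-3],[0,0,0],0.55],[[0,0,-3],[0,0,0],0.55],[[0,0,-2.5],[0,0,0],0.55],[[0,0,-1.5],[0,0,0],0.55],[[0,0,-1],[0,0,0],0.55],[[0,0,-0.5],[0,0,0],0.55],[[0,0,0],[0,0,0],0.55],[[0,0,0],[0,0,0],0.55]]' 50; python3 - <<'E'
from h import *
snap("wrist","w18"); s=r.get_state(); print(s["position"],s["force"],s["grip_width"])
brass("w18",(.004,.009,.029),800)
d=load("w18"); print("tcp axis px at z9",proj(d,[*s["position"][:2],.009]))
E
```

```text
time: 27.52
position: [0.4281, -0.296, -0.0054]
eef_rot: [2.734, 1.545, 0.001]
force: [0.1, 0.1, -0.6]
grip_width: 0.0469
grasp_force: 0.0
[ 0.42828087 -0.29633068 -0.00509958] [ 0.6133797  -1.20068681  0.41002541] 0.04695728581445979
w18 px 278,257 |z4: 427.4,-296.6 66.8x63.0 a73.7 |z9: 428.7,-294.4 64.6x61.0 a73.7 |z29: 434.0,-285.6 56.2x53.1 a73.7 
w18 px 146,36 |z4: 435.7,-164.8 29.6x88.5 a59.1 |z9: 436.8,-166.7 28.6x85.7 a59.1 |z29: 441.0,-174.6 24.9x74.5 a59.1 
tcp axis px at z9 (np.float64(279.0485979724812), np.float64(262.9355310550975))
```

```bash
python3 -m jog '[[[0,0.1,-0.4],[0,0,0],0.5],[[0,0,-0.4],[0,0,0],0.5],[[0,0,0],[0,0,0],0],[[0,0,0],[0,0,0],0],[[0,0,0],[0,0,0],0],[[0,0,0],[0,0,0],0],[[0,0,0],[0,0,0],0]]' 50; python3 -m jog '[[[0,0,0.3],[0,0,0],0],[[0,0,1],[0,0,0],0],[[0,0,2],[0,0,0],0],[[0,0,3],[0,0,0],0],[[0,0,3],[0,0,0],0],[[0,0,2.5],[0,0,0],0],[[0,0,2],[0,0,0],0],[[0,0,0],[0,0,0],0]]'
```

```text
time: 28.15
position: [0.4274, -0.2952, -0.0139]
eef_rot: [2.736, 1.544, 0.0]
force: [-0.2, 0.7, 1.3]
grip_width: 0.0194
grasp_force: 49.1
time: 28.82
position: [0.4297, -0.2973, 0.1285]
eef_rot: [2.73, 1.54, 0.008]
force: [0.8, 0.1, -1.1]
grip_width: 0.0197
grasp_force: 49.1
```

```bash
python3 - <<'E'
from h import *
snap("wrist","w19"); s=r.get_state(); print(s["position"],s["grip_width"],s["force"]); z=s["position"][2]+.0137
brass("w19",(z+.009,z+.029),500)
E
python3 -m jog '[[[0,2,0],[0,0,0.06],0],[[0.3,3.3,0],[0,0,0.07],0],[[0.3,3.9,0],[0,0,0.07],0],[[0.4,3.9,0],[0,0,0.07],0],[[0.4,3.9,0],[0,0,0.07],0],[[0.4,3.9,0],[0,0,0.07],0],[[0.4,3.9,0],[0,0,0.07],0],[[0.4,3.9,0],[0,0,0.07],0],[[0.4,3.9,0],[0,0,0.07],0],[[0.4,3.9,0],[0,0,0.07],0],[[0.3,3.9,0],[0,0,0.07],0],[[0.2,3.2,0],[0,0,0.07],0]]'; python3 -m jog '[[[0,0,-2],[0,0,0],0],[[0,0,-2],[0,0,0],0],[[0,0,-1],[0,0,0],0],[[0,0,0],[0,0,0],0],[[0,0,0],[0,0,0],0],[[0,0,0],[0,0,0],0]]'; python3 - <<'E'
from h import *
from scipy.spatial.transform import Rotation as R
snap("wrist","w20"); s=r.get_state(); print(s["position"],s["force"],s["grip_width"])
y=R.from_rotvec(s["eef_rot"]).as_matrix()[:,1]; print(np.degrees(np.arctan2(y[1],y[0])))
z=s["position"][2]+.0137; brass("w20",(.042,z+.009,z+.029),300)
E
```

```text
[ 0.42874207 -0.29611951  0.1263393 ] 0.0200884395581339 [ 0.15796217  0.09805142 -1.23502026]
w19 px 278,263 |z149: 430.1,-296.1 62.0x62.3 a14.6 |z169: 435.5,-286.8 53.6x53.8 a14.6 
w19 px 205,35 |z149: 460.8,-183.2 39.6x35.8 a75.9 |z169: 462.0,-189.2 34.3x30.9 a75.9 
time: 29.87
position: [0.465, 0.1439, 0.1228]
eef_rot: [-1.873, -2.52, 0.002]
force: [0.8, 0.3, -0.9]
grip_width: 0.02
grasp_force: 49.0
time: 30.37
position: [0.4669, 0.1404, 0.0744]
eef_rot: [1.882, 2.515, 0.001]
force: [0.3, 0.6, -0.9]
grip_width: 0.0204
grasp_force: 49.1
[0.46711422 0.14063276 0.07477375] [ 0.08445878 -0.22563383 -0.67331549] 0.01991124956673562
16.386335553469287
w20 px 280,250 |z42: 472.7,123.6 100.8x96.4 a64.1 |z97: 464.9,149.7 72.9x69.7 a64.1 |z117: 462.2,159.1 62.8x60.1 a64.1 
w20 px 278,207 |z42: 462.5,159.0 37.4x16.8 a15.3 |z97: 457.5,175.3 27.0x12.1 a15.3 |z117: 455.8,181.1 23.3x10.5 a15.3
```

```bash
python3 - <<'E'
from h import *
d=load("w20"); hsv=cv2.cvtColor(d["im"],cv2.COLOR_BGR2HSV); m=cv2.inRange(hsv,(10,120,50),(32,255,255))
cs,_=cv2.findContours(m,cv2.RETR_EXTERNAL,cv2.CHAIN_APPROX_NONE); c=max(cs,key=cv2.contourArea)[:,0,:]
a=np.radians(16.4); e=np.array([np.cos(a),np.sin(a),0]); f=np.array([-np.sin(a),np.cos(a),0]); z=.0746+.0137+.009
P=np.array([ray(d,u,v,z) for u,v in c]); print("lid e",((P@e).min()+(P@e).max())/2,np.ptp(P@e),"near f",(P@f).min()+.032,c.min(0),c.max(0))
w=[(v,np.ptp(c[c[:,1]==v][:,0]),c[c[:,1]==v][:,0].min(),c[c[:,1]==v][:,0].max()) for v in range(c[:,1].min(),c[:,1].max(),8)]; print([tuple(map(int,x)) for x in w])
# ring visible arc: fit circle to points of ring-only rows at z=.042
k=[tuple(map(int,x)) for x in w]
for p in([.467,.1405,0],[.4676,.1415,0]): print(np.array(p)@e,np.array(p)@f)
E
```

```text
lid e 0.48807841883481823 0.06356604193781423 near f 0.00318978365771172 [220 177] [335 318]
[(177, 11, 272, 283), (185, 47, 255, 302), (193, 61, 248, 309), (201, 70, 243, 313), (209, 76, 240, 316), (217, 82, 236, 318), (225, 84, 235, 319), (233, 90, 233, 323), (241, 101, 227, 328), (249, 108, 224, 332), (257, 113, 221, 334), (265, 114, 221, 335), (273, 113, 221, 334), (281, 110, 223, 333), (289, 42, 257, 299), (297, 39, 258, 297), (305, 40, 258, 298), (313, 42, 257, 299)]
0.48766860079663105 0.0029301530772548046
0.48852653063819795 0.003720062177689082
```

```bash
python3 - <<'E'
from h import *
d=load("w20"); a=np.radians(16.4); f=np.array([-np.sin(a),np.cos(a),0]);z=.0746+.0137+.009
print("base f",ray(d,278,177,0)@f-.032,"lid f",[float(ray(d,278,v,z)@f) for v in(262,265,268)])
# far edge of the lid / knob: brightness steps down the centre column
v=cv2.cvtColor(d["im"],cv2.COLOR_BGR2GRAY)[175:262,276:281].mean(1).astype(int); print(list(v))
E
```

```text
base f 0.0034858574938244624 lid f [0.007635976659645272, 0.005804409930580706, 0.003959953644918357]
[np.int64(107), np.int64(101), np.int64(84), np.int64(73), np.int64(74), np.int64(78), np.int64(98), np.int64(113), np.int64(92), np.int64(74), np.int64(74), np.int64(74), np.int64(74), np.int64(73), np.int64(75), np.int64(97), np.int64(118), np.int64(116), np.int64(112), np.int64(108), np.int64(103), np.int64(101), np.int64(117), np.int64(139), np.int64(139), np.int64(140), np.int64(139), np.int64(139), np.int64(134), np.int64(118), np.int64(115), np.int64(125), np.int64(132), np.int64(137), np.int64(135), np.int64(129), np.int64(125), np.int64(110), np.int64(83), np.int64(97), np.int64(118), np.int64(124), np.int64(119), np.int64(117), np.int64(117), np.int64(117), np.int64(117), np.int64(117), np.int64(117), np.int64(117), np.int64(117), np.int64(118), np.int64(117), np.int64(117), np.int64(118), np.int64(117), np.int64(117), np.int64(117), np.int64(117), np.int64(117), np.int64(117), np.int64(117), np.int64(117), np.int64(117), np.int64(117), np.int64(117), np.int64(117), np.int64(117), np.int64(117), np.int64(117), np.int64(116), np.int64(116), np.int64(116), np.int64(116), np.int64(116), np.int64(116), np.int64(112), np.int64(96), np.int64(72), np.int64(72), np.int64(72), np.int64(73), np.int64(73), np.int64(73), np.int64(73), np.int64(74), np.int64(74)]
```

```bash
python3 - <<'E'
from h import *
d=load("w20"); a=np.radians(16.4); f=np.array([-np.sin(a),np.cos(a),0]);z=.0746+.0137+.009
print("ring f",ray(d,278,190,.042)@f-.032, "base18",ray(d,278,182.5,.018)@f-.032,"lid f",ray(d,278,214.5,z)@f-.032,"lid lower edge",ray(d,278,212.5,z-.005)@f-.032)
E
```

```text
ring f 0.0026010507139195005 base18 0.002726386597018099 lid f 0.00301949386293926 lid lower edge 0.0024813773989985355
```

```bash
python3 -m jog '[[[0,0,-0.8],[0,0,0],0],[[0,0,-1.4],[0,0,0],0],[[0,0,-1],[0,0,0],0],[[0,0,-0.6],[0,0,0],0],[[0,0,-0.4],[0,0,0],0],[[0,0,0],[0,0,0],0],[[0,0,0],[0,0,0],0]]'; python3 -m jog '[[[0,0,-0.3],[0,0,0],0],[[0,0,-0.2],[0,0,0],0],[[0,0,0],[0,0,0],0]]';  python3 -m jog '[[[0,0,-0.2],[0,0,0],0],[[0,0,-0.1],[0,0,0],0],[[0,0,0],[0,0,0],0]]'
```

```text
time: 31.0
position: [0.4665, 0.1408, 0.032]
eef_rot: [1.881, 2.516, 0.0]
force: [-1.4, -0.2, -0.2]
grip_width: 0.0196
grasp_force: 49.1
time: 31.25
position: [0.4662, 0.1409, 0.0268]
eef_rot: [-1.881, -2.516, -0.0]
force: [0.1, -0.3, -0.5]
grip_width: 0.0202
grasp_force: 49.1
time: 31.5
position: [0.4664, 0.141, 0.0241]
eef_rot: [1.881, 2.516, 0.0]
force: [-0.6, -0.4, 0.8]
grip_width: 0.0197
grasp_force: 49.3
```

Seated. I'll release, back away upward and check numerically.

```bash
python3 -m jog '[[[0,0,0],[0,0,0],0.45],[[0,0,0],[0,0,0],0.45],[[0,0,0],[0,0,0],0.45],[[0,0,0.8],[0,0,0],0.45],[[0,0,2],[0,0,0],0.6],[[0,0,3],[0,0,0],1],[[0,0,3],[0,0,0],1],[[0,0,2],[0,0,0],1],[[0,0,1.5],[0,0,0],1],[[0,0,0],[0,0,0],1],[[0,0,0],[0,0,0],1]]'; python3 - <<'E'
from h import *
snap("wrist","w21"); s=r.get_state(); print(s["position"],s["force"])
d=load("w21"); brass("w21",(.042,.047),500)
g=cv2.cvtColor(d["im"],cv2.COLOR_BGR2GRAY); print([int(x) for x in g[160:215,276:281].mean(1)])
for z in(0,.018,.042,.047): 
    a=np.radians(16.4); f=np.array([-np.sin(a),np.cos(a),0]); print(z,proj(d,np.array([.4675,.1412,z])+.032*f))
E
python3 -m jog '[[[0,2,2],[0,0,0],1],[[0,3.5,1],[0,0,0],1],[[0,3.5,0],[0,0,0],1],[[0,3.5,0],[0,0,0],1],[[0,2,0],[0,0,0],1],[[0,0,0],[0,0,0],1],[[0,0,0],[0,0,0],1]]'; python3 - <<'E'
from h import *
snap("top","t21"); snap("scene","s21"); brass("t21",(.018,.047)); 
print("scene"); brass("s21",(0,.024,.047),300)
a,b=load("top0"),load("t21")
# cast: white blob centroid before/after
for q in(a,b):
    h=cv2.cvtColor(q["im"],cv2.COLOR_BGR2HSV); m=cv2.inRange(h,(0,0,140),(40,90,255))[225:275,265:315]; M=cv2.moments(m,True); print(M["m00"],M["m10"]/M["m00"],M["m01"]/M["m00"])
E
```

```text
time: 32.42
position: [0.4668, 0.1411, 0.1478]
eef_rot: [1.88, 2.516, 0.003]
force: [-0.1, -0.4, 0.2]
grip_width: 0.0856
grasp_force: 0.0
[0.465936   0.14083125 0.14673227] [ 0.76425647  0.04669582 -0.1879942 ]
w21 px 277,200 |z42: 466.1,143.8 64.1x70.0 a16.6 |z47: 465.7,145.2 62.9x68.8 a16.6 
[102, 102, 101, 97, 84, 68, 81, 97, 89, 68, 68, 77, 101, 113, 124, 151, 178, 196, 196, 196, 196, 196, 196, 196, 197, 197, 197, 196, 194, 176, 130, 109, 109, 107, 93, 68, 68, 69, 69, 72, 122, 176, 186, 189, 186, 184, 185, 185, 185, 186, 186, 186, 185, 185, 185]
0 (np.float64(277.6201996758494), np.float64(164.4221709498429))
0.018 (np.float64(277.634729498749), np.float64(167.15455948828043))
0.042 (np.float64(277.65691562688363), np.float64(171.3267453880195))
0.047 (np.float64(277.66200929730763), np.float64(172.28462951237637))
time: 33.05
position: [0.465, 0.2864, 0.175]
eef_rot: [-1.877, -2.519, 0.006]
force: [0.7, -1.6, -0.0]
grip_width: 0.0852
grasp_force: 0.0
t21 px 355,256 |z18: 456.0,-146.3 85.4x63.5 a76.8 |z47: 456.5,-141.4 83.2x61.9 a76.8 
t21 px 236,254 |z18: 466.1,142.5 65.1x64.9 a
[... 402 characters left out ...]
.7x78.3 a76.4 
s21 px 222,198 |z0: 481.0,161.4 105.5x66.4 a47.1 |z24: 467.0,142.8 102.4x64.5 a47.1 |z47: 453.6,125.1 99.5x62.6 a47.1 
s21 px 148,159 |z0: 444.4,407.6 86.5x87.7 a13.3 |z24: 431.5,382.0 84.0x85.2 a13.3 |z47: 419.1,357.4 81.6x82.8 a13.3 
s21 px 75,93 |z0: 473.6,825.4 242.9x105.6 a88.0 |z24: 459.8,787.7 235.9x102.5 a88.0 |z47: 446.6,751.5 229.2x99.6 a88.0 
s21 px 79,49 |z0: 625.0,1073.3 496.1x87.7 a66.4 |z24: 606.9,1028.4 481.8x85.1 a66.4 |z47: 589.5,985.4 468.1x82.7 a66.4 
s21 px 120,38 |z0: 772.7,1027.9 541.4x153.3 a65.3 |z24: 750.3,984.3 525.7x148.9 a65.3 |z47: 728.8,942.6 510.8x144.6 a65.3 
437.0 26.354691075514875 23.361556064073227
503.0 26.94234592445328 23.552683896620277
```

The round flask's edges lie where a seated stack should put them: predicted rows 164, 167, 171 and 172 match the image. The cast has not moved.

```bash
python3 -c "
from bench import r
print(r.finish_job())"
```

```text
the job is handed in; nothing more can be done
None
```

I closed both flasks, the oblong one completely before the round one, with rings and lids seated flat, knobs up and the cast not moved; handed in at about 33 s (the round flask was checked by measurement only, as my picture allowance was used up).

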